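# Tidy the model maker's bench into the drawer trays

### The arm

A 6-joint arm with a two-finger parallel gripper is mounted at the origin on the work surface. World frame = base frame: x ahead of the robot, y to its left, z up, the work surface at z = 0. Lengths are in m, angles in rad, forces in N, time in s.
With the tool pointing down it reaches from about 0.325 to 0.9 m from the base axis. Payload 3.5 kg.
Tool frame: the origin (TCP) lies midway between the tips of the shut fingers; the grasp point (between the pads) lies 19 mm behind it; z points along the fingers, y is the direction in which the jaws open and shut (so a half turn about z gives the same grasp; the last joint's range is limited). The gripper opens to 85 mm and grips with 20 to 120 N. Pads are 22 mm wide; open, the fingers measure 114 mm over their backs; the gripper's body (76 mm by 85 mm) begins 54 mm behind the grasp point. The pads swing forward as they close: fully open they stand 13 mm farther back than shut.
Start: joints at [1.092, 0.276, -0.026, 1.268, 0, 1.467], TCP at [0.229, 0.581, 0.231] pointing down, gripper open.
Joint ranges: [-3.12, 3.12], [-0.85, 1.88], [-1.08, 1.24], [-1.95, 2.15], [-1.57, 1.53], [-3.14, 3.14]. Speed limits (rad/s): [2.57, 2.57, 3.14, 3.14, 3.14, 3.14].

### API

Orientations are given as a rotation vector (axis times angle).
In Python, from plant import manip gives the robot as it stands.
- The arm moves only by the tool play_rows, never from a script. Its argument "steps" is a list of rows, each an object of numbers: "rx", "ry", "rz": the turn, a rotation vector about the world's x, y, z each as a share of 0.1 rad, from -1 to 1; "x", "y", "z": the shift along the world's x, y, z each as a share of 2 cm, from -1 to 1; "fingers": the closure, from -1 (fully open) to 1 (shut). A call has 1 to 8 rows; each row shifts and turns the commanded pose from where the row before left it; what a row does not reach is not made up. A row lasts 1/12 s, in which the tool goes at most 41.7 mm and 7.16 degrees, less where a joint would pass 70% of its speed; a pose out of reach is approached as far as the arm can. A call with a number of a shift or a turn outside -1 to 1 is refused whole. A call with a gripper value outside its range is refused whole. The fingers move at their own pace and stop on an object; the grip force is fixed at half the most. Time passes only in rows, so rows that do not move let the fingers close. It gives the time, the measured TCP pose, the force and the opening at its end, in the units of the state.
- manip.get_obs(): the state, without advancing time (a new reading comes with each control period).
- manip.capture(name): name is "scene" or "top"; returns a dict with "img" (420x560x3 uint8, red, green, blue), "K" (3x3 intrinsics, pixels), "extrinsics" (4x4, takes a point from world to camera coordinates). Camera axes: x right, y down, z forward; pixel columns grow to the right and rows downward; lengths in m; the calibration is good to about 2 mm. A picture is of the moment at which its call begins. There is no depth.
- manip.sign_off(): hands the job in, once; it reports no verdict.
The state is a dict: "clock": time; "joint_positions": joint angles; "qd": joint speeds; "tau": joint torques, N m; "ee_pos": TCP position; "eef_rot": TCP orientation; "ft_force": force on the tool from outside, world axes, zero at the start; "ft_torque": the same for the moment, N m; "grip_width": finger opening in m.
Only numpy, scipy, OpenCV 4.12 (cv2) and the standard library are available. Lean on these libraries where they do the work, as an engineer would, in place of code of your own. Each camera call takes 0.05 s, during which the arm holds its last target.

### The job

Clear the five loose things off the cutting mat into the three grey trays, each into the tray that already holds its own kind: the two paint jars standing upright on the tray floor, the two markers lying flat on the floor side by side with the one already there, and the spring clamp lying flat on its tray's floor. Keep the jars upright the whole time, and do not disturb the ship hull or the glue bottle.

Things in the scene. Friction and masses are not known exactly. Their poses are not given: they have to be found in the camera images.
- jar_a: small round glass paint jar with off-white paint and a white screw cap, 38 mm in diameter at body and cap alike, 42 mm high (cap: the top 14 mm), 0.05 to 0.1 kg, standing upright on the bench. Origin: centre of its underside; z up along its axis. The two jars are alike.
- jar_b: small round glass paint jar with off-white paint and a white screw cap, 38 mm in diameter at body and cap alike, 42 mm high (cap: the top 14 mm), 0.05 to 0.1 kg, standing upright on the bench. Origin: centre of its underside; z up along its axis. The two jars are alike.
- marker_a: marker pen with a straight eight-sided barrel, white with a grey cap and a thin clip on the cap, 120 mm long, 18 mm wide and 18 mm high, 20 to 40 g, lying on the bench. Origin: the middle of the pen, 9 mm above what it lies on; x along the pen towards the cap end. It is balanced near the origin. The two markers are alike.
- marker_b: marker pen with a straight eight-sided barrel, white with a grey cap and a thin clip on the cap, 120 mm long, 18 mm wide and 18 mm high, 20 to 40 g, lying on the bench. Origin: the middle of the pen, 9 mm above what it lies on; x along the pen towards the cap end. It is balanced near the origin. The two markers are alike.
- clamp_a: steel hand spring clamp with black rubber jaws and handle grips, lying flat, 103 mm long, 20 mm high, 50 to 100 g. x points from the splayed handles (57 mm across at x = -52 mm) to the closed jaws (16 mm across at x = +52 mm); between x = -12 and +20 mm its two steel cheeks are flat, parallel to x and 30 mm apart over the outside, best gripped there about x = +4 mm. Origin: on the underside, near the middle; z up.
- jar_tray: shallow grey open tray, fixed to the bench, 156 x 166 mm outside (x, y), 150 x 160 mm inside, walls 22 mm high (rim 23 mm above the bench), 3 mm thick, inner floor 3 mm above the bench; the paint-jar tray: two paint jars like the loose ones already stand in its far half, at x = +45 mm, y = +40 and -40 mm in its frame (not listed); the x < 0 half is free. Origin: centre of its underside, on the bench; z up, x and y along its sides.
- marker_tray: shallow grey open tray, fixed to the bench, 156 x 166 mm outside (x, y), 150 x 160 mm inside, walls 22 mm high (rim 23 mm above the bench), 3 mm thick, inner floor 3 mm above the bench; the marker tray: one marker like the loose ones already lies in it along the tray's x axis at y = +60 mm (not listed); the rest is free. Origin: centre of its underside, on the bench; z up, x and y along its sides.
- clamp_tray: shallow grey open tray, fixed to the bench, 156 x 166 mm outside (x, y), 150 x 160 mm inside, walls 22 mm high (rim 23 mm above the bench), 3 mm thick, inner floor 3 mm above the bench; the clamp tray: one spring clamp like the loose one already lies in it along the tray's x axis at y = +44 mm (not listed); the y < 0 half is free. Origin: centre of its underside, on the bench; z up, x and y along its sides.
- hull: pale green model ship hull, keel up, on a plywood building board 300 x 100 mm, 60 mm high in all, loose at the left edge of the work; a bystander, to be left alone. Origin: centre of the board's underside; x along the hull towards the bow.
- glue: white glue bottle, 44 mm in diameter, 126 mm high with its nozzle, standing loose at the right of the work; a bystander, to be left alone. Origin: centre of its underside; z up.

How it is judged:
At the end, for the whole second after the job is handed in: Each on the floor of its own tray, inside the walls, released and at rest: jars upright (0.15 rad); markers flat, not stacked, within 0.4 rad of the tray's x axis (either way round); clamp flat (0.15 rad) (x of jar_a in the frame of jar_tray between -0.065 and 0.065 m and y of jar_a in the frame of jar_tray between -0.07 and 0.07 m and z of jar_a in the frame of jar_tray between -0.002 and 0.009 m and linear speed of each of jar_a, marker_a, jar_b, marker_b, clamp_a below 0.02 m/s and angular speed of each of jar_a, marker_a, jar_b, marker_b, clamp_a below 0.3 rad/s and angle between each of jar_a, jar_b, clamp_a's own z axis and vertical below 0.15 rad and x of marker_a in the frame of marker_tray between -0.035 and 0.035 m and y of marker_a in the frame of marker_tray between -0.078 and 0.078 m and z of marker_a in the frame of marker_tray between 0.006 and 0.018 m and angle between marker_a's own x axis and vertical between 1.45 and 1.69 rad and angle between the x axis of each of marker_a, marker_b and the x axis of marker_tray, either way round below 0.4 rad and x of jar_b in the frame of jar_tray between -0.065 and 0.065 m and y of jar_b in the frame of jar_tray between -0.07 and 0.07 m and z of jar_b in the frame of jar_tray between -0.002 and 0.009 m and x of marker_b in the frame of marker_tray between -0.035 and 0.035 m and y of marker_b in the frame of marker_tray between -0.078 and 0.078 m and z of marker_b in the frame of marker_tray between 0.006 and 0.018 m and angle between marker_b's own x axis and vertical between 1.45 and 1.69 rad and x of clamp_a in the frame of clamp_tray between -0.06 and 0.06 m and y of clamp_a in the frame of clamp_tray between -0.07 and 0.07 m and z of clamp_a in the frame of clamp_tray between -0.002 and 0.009 m); the robot touches nothing.
It fails at once if a paint jar is tipped over (more than 0.6 rad) (angle between any of jar_a, jar_b's own z axis and vertical above 0.6 rad).
It fails at once if the hull or the glue bottle is disturbed (moved more than 15 mm, or the bottle tipped over) (distance of any of hull, glue from where it was at the start of the episode above 0.015 m or angle between glue's own z axis and vertical above 0.4 rad).
It also fails if it takes over 118 s, if anything falls off the work surface, if the arm or the gripper's body presses on something with over 40 N, if the wrist force passes 120 N, or if a joint passes its speed limit or range.

## Working session

There is one attempt and no reset: what is moved stays moved. The work goes in short steps, Python scripts to look and compute and a tool call to move; the robot and the scene stay as the last step left them, time stands still between calls to the robot, and variables do not carry over. Pictures are saved under pics/ and viewed, and the job is handed in when it is done.

Besides the shell and the picture viewer there is one more tool, called after ">>>" in YAML: its name, and indented under it one key for each argument. play_rows: Moves the arm, as the interface text tells. Shift numbers are shares of 2 cm and turn numbers shares of 0.1 rad, none past 1 either way. Its arguments: {"type":"object","properties":{"steps":{"type":"array"}},"required":["steps"]}

```bash
mkdir -p pics; ls
python3 - <<'E'
from plant import manip
import cv2
o=manip.get_obs(); print(o)
for n in ("scene","top"):
    c=manip.capture(n); cv2.imwrite(f"pics/{n}0.png",c["img"][:,:,::-1]); print(n,c["K"],c["extrinsics"])
E
```

```text
pics
{'clock': 0.0, 'joint_positions': array([ 1.09159015e+00,  2.77105915e-01, -2.78756990e-02,  1.26799779e+00,
        1.72885436e-07,  1.46736480e+00]), 'qd': array([ 2.57796499e-04, -1.81674157e-04, -1.65290835e-04,  1.91201211e-05,
        4.01077116e-04, -1.85819172e-03]), 'tau': array([-1.51112115e-03, -4.45511627e+01,  2.95202458e+01,  1.65029702e-02,
       -5.88445482e-05,  4.35101597e-06]), 'ee_pos': array([0.22903998, 0.58068924, 0.23017895]), 'eef_rot': array([-0.58668121, -3.08568606,  0.00328396]), 'ft_force': array([-0.2741985 , -0.49357645,  0.52635753]), 'ft_torque': array([ 0.06042523,  0.02493277, -0.07064648]), 'grip_width': 0.08501341464311996}
scene [[465.73246795   0.         270.93191007]
 [  0.         465.73246795 209.24136186]
 [  0.           0.           1.        ]] [[ 7.11185695e-03  9.99974466e-01 -6.99232983e-04  1.67485196e-02]
 [ 7.96403348e-01 -6.08691290e-03 -6.04735195e-01 -3.79737332e-01]
 [-6.04724010e-01  3.74391871e-03 -7.96426302e-01  1.42744520e+00]
 [ 0.00000000e+00  0.00000000e+00  0.00000000e+00  1.00000000e+00]]
top [[505.72012702   0.         285.64105621]
 [  0.         505.72012702 201.02192931]
 [  0.           0.           1.        ]] [[ 7.23047259e-05 -9.99988598e-01  4.77479002e-03 -6.92450718e-03]
 [-9.92736005e-01 -6.46248038e-04 -1.20311294e-01  5.00836147e-01]
 [ 1.20313008e-01 -4.73140690e-03 -9.92724732e-01  1.34770957e+00]
 [ 0.00000000e+00  0.00000000e+00  0.00000000e+00  1.00000000e+00]]
```

View pics/scene0.png

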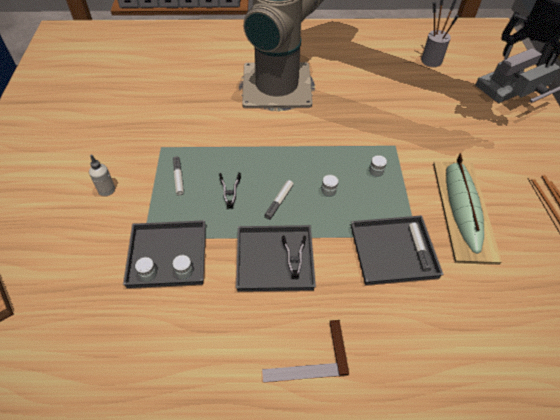

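View pics/top0.png

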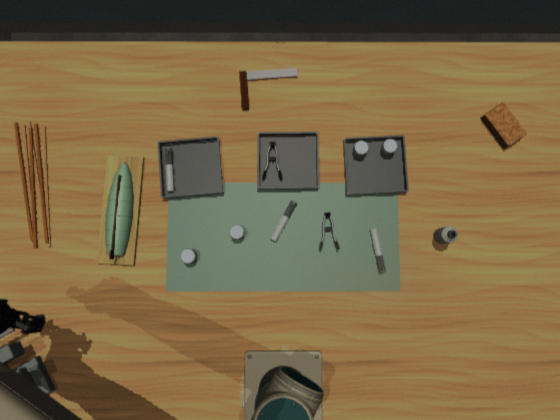

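The top view shows everything unobstructed (image up = +x, left = +y). The jars are at about (189,257) and (237,232), the markers at (284,221) and (377,250), and the clamp at (328,232). The trays, left to right, are for markers, clamps and jars. I'll enlarge crops next.

Run:
```python
import cv2
im=cv2.imread("pics/top0.png")
def crop(x0,y0,w,h,s,n):
    c=cv2.resize(im[y0:y0+h,x0:x0+w],None,fx=s,fy=s,interpolation=cv2.INTER_CUBIC)
    c=cv2.convertScaleAbs(c,alpha=1.4,beta=15)
    for u in range((x0+9)//10*10,x0+w,10):
        cv2.line(c,((u-x0)*s,0),((u-x0)*s,6 if u%50 else 14),(0,0,255),1)
        if u%20==0: cv2.putText(c,str(u),((u-x0)*s-10,24),0,.4,(0,255,255),1)
    for v in range((y0+9)//10*10,y0+h,10):
        cv2.line(c,(0,(v-y0)*s),(6,(v-y0)*s),(0,0,255),1)
        if v%20==0: cv2.putText(c,str(v),(8,(v-y0)*s+4),0,.4,(0,255,255),1)
    cv2.imwrite(n,c)
crop(165,190,130,95,6,"pics/c1.png")
crop(265,190,130,95,6,"pics/c2.png")
crop(150,125,130,80,6,"pics/c3.png")
crop(250,125,165,80,4,"pics/c4.png")
```

```text
(no output)
```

View pics/c1.png

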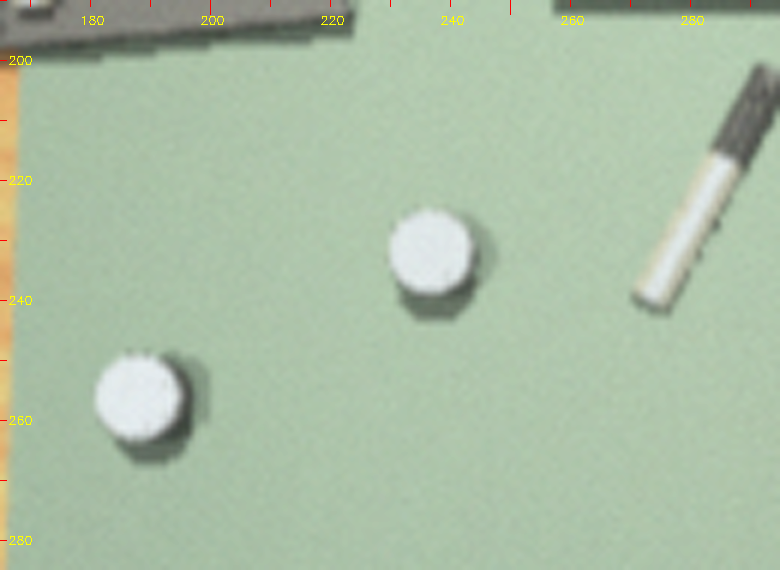

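View pics/c2.png

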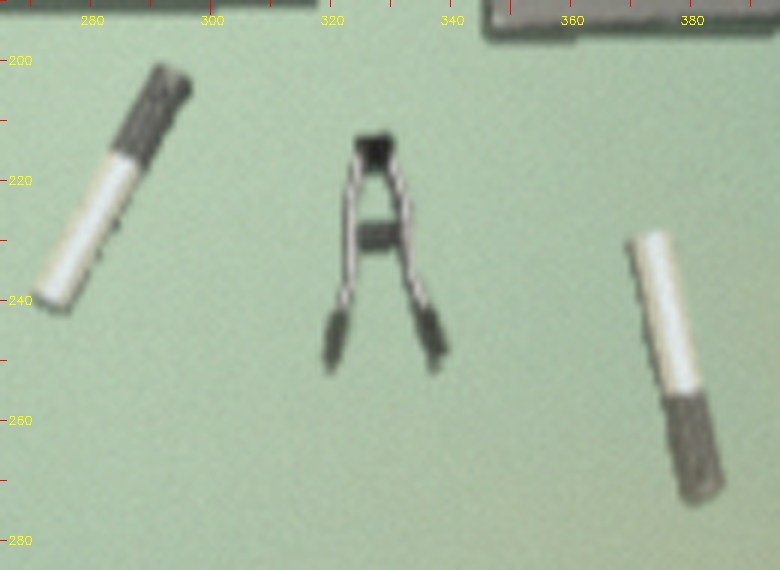

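View pics/c3.png

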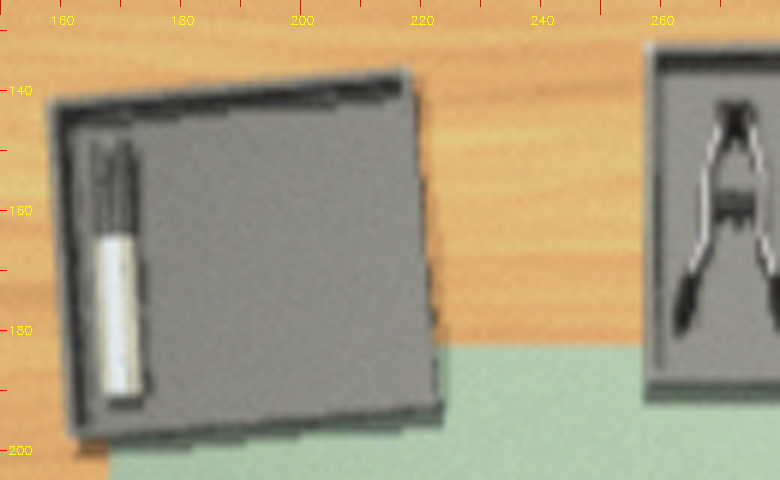

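View pics/c4.png

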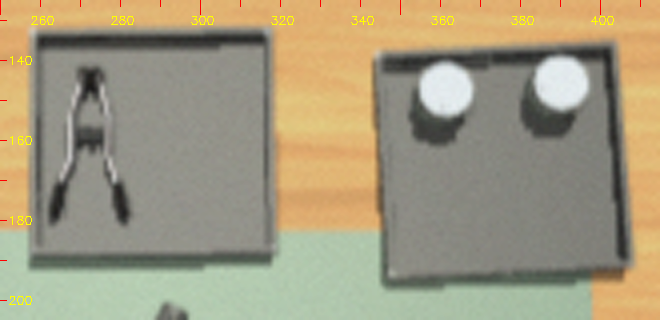

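```bash
cat > h.py <<'E'
import numpy as np, cv2
from plant import manip
from scipy.spatial.transform import Rotation as R
def ray(c,uv,z):
    K,E=c["K"],c["extrinsics"]; d=E[:3,:3].T@np.linalg.solve(K,[uv[0],uv[1],1]); o=-E[:3,:3].T@E[:3,3]
    return (o+d*(z-o[2])/d[2])[:2]
def proj(c,p):
    E=c["extrinsics"]; q=c["K"]@(E[:3,:3]@np.array(p)+E[:3,3]); return q[:2]/q[2]
E
python3 - <<'E'
from h import *
np.set_printoptions(precision=4,suppress=True)
c=manip.capture("top"); s=manip.capture("scene")
E=c["extrinsics"]; print("cam",-E[:3,:3].T@E[:3,3])
off=np.array([-.4,-.4])
P=lambda u,v,z: ray(c,np.array([u,v])+off,z)
chk={}
for n,u,v in (("jar1",188.2,256),("jar2",236.8,231.8),("tj1",361,147.3),("tj2",390,145.5)):
    z=.045 if n[0]=='t' else .042
    p=P(u,v,z); print(n,p); chk[n]=[*p,z]
def seg(n,a,b,z):
    a=P(*a,z);b=P(*b,z);d=a-b;m=(a+b)/2
    print(n,m,"len",np.hypot(*d),"yaw",np.arctan2(d[1],d[0])); chk[n]=[*m,z]
seg("mk1",(293.8,202.5),(274,240),.015)
seg("mk2",(382,272.5),(373.7,229.5),.015)
seg("tmk",(169.8,148.8),(170.6,191),.018)
seg("clamp",(327.7,212.8),((320.5+337.7)/2,251.5),.015)
for n,q in dict(mt=((158.3,142.2),(218.3,136.7),(223.3,193),(162.5,197.5)),ct=((257.5,133.2),(318,132.5),(318.5,187.5),(258,188.8)),jt=((343.8,138.2),(403.2,135.5),(407.5,191.2),(346.8,193.8))).items():
    w=np.array([P(*a,.023) for a in q]); m=w.mean(0); dx=(w[0]+w[1]-w[2]-w[3])/2; dy=(w[0]+w[3]-w[1]-w[2])/2
    print(n,m,"sizes",np.hypot(*dx),np.hypot(*dy),"yaw",np.arctan2(dx[1],dx[0]),np.arctan2(-dy[0],dy[1])); chk[n]=[*m,.003]
img=cv2.resize(s["img"][110:310,80:460][:,:,::-1],None,fx=2,fy=2,interpolation=cv2.INTER_CUBIC)
for n,p in chk.items():
    u=(proj(s,p)-[80,110])*2; cv2.drawMarker(img,tuple(int(round(t)) for t in u),(0,0,255),0,8,1)
cv2.imwrite("pics/chk.png",img)
E
```

```text
cam [ 0.3351 -0.0002  1.3982]
jar1 [0.3528 0.254 ]
jar2 [0.4173 0.1253]
tj1 [ 0.6482 -0.2115]
tj2 [ 0.6533 -0.291 ]
mk1 [ 0.4482 -0.0011] len 0.11650902820740594 yaw -0.4841844933025886
mk2 [ 0.367 -0.257] len 0.11837055163562302 yaw -2.9709831158849656
tmk [0.5903 0.3138] len 0.11864252505526394 yaw 0.04622712881616184
clamp [ 0.4183 -0.1227] len 0.10591954985914982 yaw 0.026177349631475718
mt [0.5968 0.2566] sizes 0.15720203517276096 0.1667922859512229 yaw 0.10342485828198263 0.0852116588199566
ct [ 0.6163 -0.0122] sizes 0.1556376493535424 0.16740668163474867 yaw 0.008527427030872056 0.017796786623033002
jt [ 0.6048 -0.2538] sizes 0.15657459532383464 0.1665649776236494 yaw 0.043377420872530624 0.045759871909999014
```

View pics/chk.png

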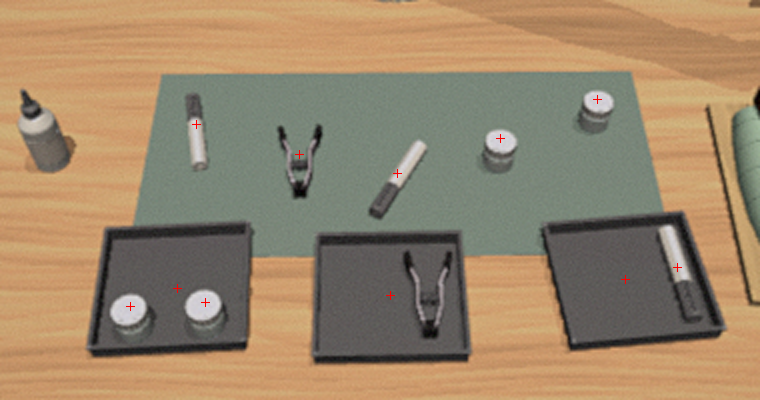

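Both cameras agree to 1–2 px, and the sizes match: tray 157x167 mm, markers 117–119 mm, clamp 106 mm. I'm starting with the jars, jaws along x so they fit in the tray.

>>> play_rows:
  steps:
    - {"x": 0.38, "y": -1, "z": -0.25, "rz": -0.7, "fingers": -1}
    - {"x": 0.38, "y": -1, "z": -0.25, "rz": -0.7, "fingers": -1}
    - {"x": 0.38, "y": -1, "z": -0.25, "rz": -0.7, "fingers": -1}
    - {"x": 0.38, "y": -1, "z": -0.25, "rz": -0.7, "fingers": -1}
    - {"x": 0.38, "y": -1, "z": -0.25, "rz": -0.7, "fingers": -1}
    - {"x": 0.38, "y": -1, "z": -0.25, "rz": -0.7, "fingers": -1}
    - {"x": 0.38, "y": -1, "z": -0.25, "rz": -0.7, "fingers": -1}
    - {"x": 0.38, "y": -1, "z": -0.25, "rz": -0.7, "fingers": -1}

```text
invalid input at $.steps[0]: expected keys rx, ry, rz, x, y, z, fingers
```

>>> play_rows:
  steps:
    - {"x": 0.38, "y": -1, "z": -0.25, "rz": -0.7, "fingers": -1}
    - {"x": 0.38, "y": -1, "z": -0.25, "rz": -0.7, "fingers": -1}
    - {"x": 0.38, "y": -1, "z": -0.25, "rz": -0.7, "fingers": -1}
    - {"x": 0.38, "y": -1, "z": -0.25, "rz": -0.7, "fingers": -1}
    - {"x": 0.38, "y": -1, "z": -0.25, "rz": -0.7, "fingers": -1}
    - {"x": 0.38, "y": -1, "z": -0.25, "rz": -0.7, "fingers": -1}
    - {"x": 0.38, "y": -1, "z": -0.25, "rz": -0.7, "fingers": -1}
    - {"x": 0.38, "y": -1, "z": -0.25, "rz": -0.7, "fingers": -1}

```text
invalid input at $.steps[0]: expected keys rx, ry, rz, x, y, z, fingers
```

All keys are required.

>>> play_rows:
  steps:
    - {"rx": 0, "ry": 0, "x": 0.38, "y": -1, "z": -0.25, "rz": -0.7, "fingers": -1}
    - {"rx": 0, "ry": 0, "x": 0.38, "y": -1, "z": -0.25, "rz": -0.7, "fingers": -1}
    - {"rx": 0, "ry": 0, "x": 0.38, "y": -1, "z": -0.25, "rz": -0.7, "fingers": -1}
    - {"rx": 0, "ry": 0, "x": 0.38, "y": -1, "z": -0.25, "rz": -0.7, "fingers": -1}
    - {"rx": 0, "ry": 0, "x": 0.38, "y": -1, "z": -0.25, "rz": -0.7, "fingers": -1}
    - {"rx": 0, "ry": 0, "x": 0.38, "y": -1, "z": -0.25, "rz": -0.7, "fingers": -1}
    - {"rx": 0, "ry": 0, "x": 0.38, "y": -1, "z": -0.25, "rz": -0.7, "fingers": -1}
    - {"rx": 0, "ry": 0, "x": 0.38, "y": -1, "z": -0.25, "rz": -0.7, "fingers": -1}

```text
clock: 0.87
ee_pos: [0.2903, 0.4202, 0.1909]
eef_rot: [-1.422, -2.802, 0.001]
ft_force: [0.6, 0.1, -0.0]
grip_width: 0.0853
```

>>> play_rows:
  steps:
    - {"rx": 0, "ry": 0, "x": 0.38, "y": -1, "z": -0.25, "rz": -0.7, "fingers": -1}
    - {"rx": 0, "ry": 0, "x": 0.38, "y": -1, "z": -0.25, "rz": -0.7, "fingers": -1}
    - {"rx": 0, "ry": 0, "x": 0.38, "y": -1, "z": -0.25, "rz": -0.7, "fingers": -1}
    - {"rx": 0, "ry": 0, "x": 0.38, "y": -1, "z": -0.25, "rz": -0.7, "fingers": -1}
    - {"rx": 0, "ry": 0, "x": 0.38, "y": -1, "z": -0.25, "rz": -0.7, "fingers": -1}
    - {"rx": 0, "ry": 0, "x": 0.38, "y": -1, "z": -0.25, "rz": -0.7, "fingers": -1}
    - {"rx": 0, "ry": 0, "x": 0.38, "y": -1, "z": -0.25, "rz": -0.7, "fingers": -1}
    - {"rx": 0, "ry": 0, "x": 0.38, "y": -1, "z": -0.25, "rz": -0.7, "fingers": -1}

```text
clock: 1.53
ee_pos: [0.3511, 0.2603, 0.151]
eef_rot: [2.14, 2.3, 0.0]
ft_force: [1.1, 0.2, 0.1]
grip_width: 0.0854
```

>>> play_rows:
  steps:
    - {"rx": 0, "ry": 0, "x": 0.1, "y": -0.3, "z": -1, "rz": 0, "fingers": -1}
    - {"rx": 0, "ry": 0, "x": 0, "y": 0, "z": -1, "rz": 0, "fingers": -1}
    - {"rx": 0, "ry": 0, "x": 0, "y": 0, "z": -1, "rz": 0, "fingers": -1}
    - {"rx": 0, "ry": 0, "x": 0, "y": 0, "z": -1, "rz": 0, "fingers": -1}
    - {"rx": 0, "ry": 0, "x": 0, "y": 0, "z": -1, "rz": 0, "fingers": -1}
    - {"rx": 0, "ry": 0, "x": 0, "y": 0, "z": -1, "rz": 0, "fingers": -1}
    - {"rx": 0, "ry": 0, "x": 0, "y": 0, "z": -0.6, "rz": 0, "fingers": -1}
    - {"rx": 0, "ry": 0, "x": 0, "y": 0, "z": -0.6, "rz": 0, "fingers": -1}

```text
clock: 2.2
ee_pos: [0.3523, 0.255, 0.0062]
eef_rot: [-2.136, -2.303, 0.002]
ft_force: [0.7, -0.2, -0.3]
grip_width: 0.0852
```

>>> play_rows:
  steps:
    - {"rx": 0, "ry": 0, "x": 0, "y": 0, "z": 0, "rz": 0, "fingers": 0.4}
    - {"rx": 0, "ry": 0, "x": 0, "y": 0, "z": 0, "rz": 0, "fingers": 0.4}
    - {"rx": 0, "ry": 0, "x": 0, "y": 0, "z": 0, "rz": 0, "fingers": 0.4}
    - {"rx": 0, "ry": 0, "x": 0, "y": 0, "z": 0, "rz": 0, "fingers": 0.4}
    - {"rx": 0, "ry": 0, "x": 0, "y": 0, "z": 0, "rz": 0, "fingers": 0.4}
    - {"rx": 0, "ry": 0, "x": 0, "y": 0, "z": 0, "rz": 0, "fingers": 0.4}
    - {"rx": 0, "ry": 0, "x": 0, "y": 0, "z": 0, "rz": 0, "fingers": 0.4}
    - {"rx": 0, "ry": 0, "x": 0, "y": 0, "z": 0, "rz": 0, "fingers": 0.4}

```text
clock: 2.87
ee_pos: [0.354, 0.256, 0.0085]
eef_rot: [2.136, 2.303, 0.003]
ft_force: [0.0, -0.6, 5.4]
grip_width: 0.0364
```

```bash
cat > look.py <<'E'
import sys
from h import *
n,tag,x0,y0,w,h,s=sys.argv[1],sys.argv[2],*map(int,sys.argv[3:8])
c=manip.capture(n)["img"][:,:,::-1]
c=cv2.resize(c[y0:y0+h,x0:x0+w],None,fx=s,fy=s,interpolation=cv2.INTER_CUBIC)
cv2.imwrite(f"pics/{tag}.png",cv2.convertScaleAbs(c,alpha=1.3,beta=10))
print(manip.get_obs()["ft_force"],manip.get_obs()["grip_width"])
E
python3 look.py scene l1 320 60 130 150 4
```

```text
[-0.26319174 -0.0644537   6.1391396 ] 0.036420786486902106
```

View pics/l1.png

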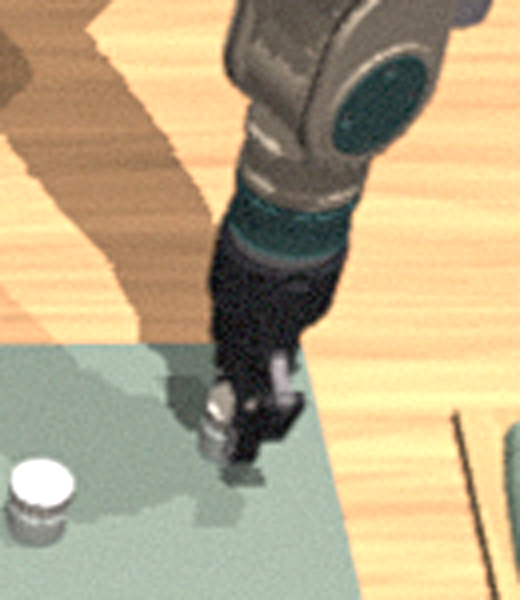

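>>> play_rows:
  steps:
    - {"rx": 0, "ry": 0, "x": 0, "y": 0, "z": 0.5, "rz": 0, "fingers": 1}
    - {"rx": 0, "ry": 0, "x": 0, "y": 0, "z": 0.5, "rz": 0, "fingers": 1}
    - {"rx": 0, "ry": 0, "x": 0, "y": 0, "z": 1, "rz": 0, "fingers": 1}
    - {"rx": 0, "ry": 0, "x": 0, "y": 0, "z": 1, "rz": 0, "fingers": 1}
    - {"rx": 0, "ry": 0, "x": 0, "y": 0, "z": 1, "rz": 0, "fingers": 1}
    - {"rx": 0, "ry": 0, "x": 0, "y": 0, "z": 1, "rz": 0, "fingers": 1}
    - {"rx": 0, "ry": 0, "x": 0.5, "y": -0.5, "z": 0.5, "rz": 0, "fingers": 1}
    - {"rx": 0, "ry": 0, "x": 0.5, "y": -1, "z": 0, "rz": 0, "fingers": 1}

```text
clock: 3.58
ee_pos: [0.3756, 0.2273, 0.1206]
eef_rot: [2.131, 2.305, 0.011]
ft_force: [0.7, -1.1, 0.1]
grip_width: 0.0365
```

```bash
python3 look.py scene l2 280 40 140 150 4
```

```text
[ 0.72363192 -2.99332977 -1.24086348] 0.036661441330058976
```

View pics/l2.png

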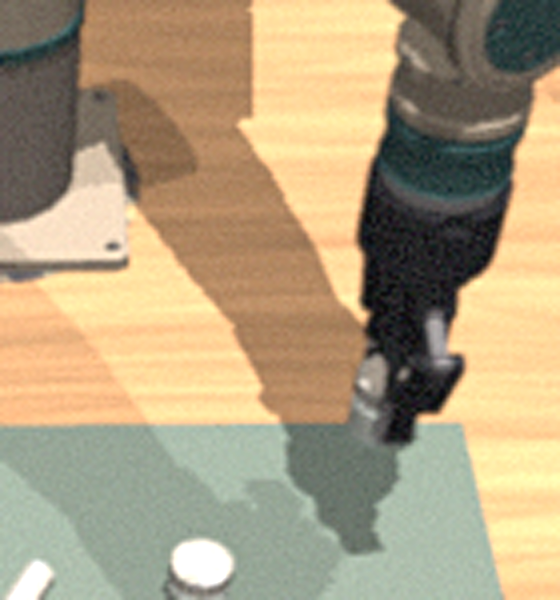

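>>> play_rows:
  steps:
    - {"rx": 0, "ry": 0, "x": 0.45, "y": -1, "z": 0, "rz": 0, "fingers": 1}
    - {"rx": 0, "ry": 0, "x": 0.45, "y": -1, "z": 0, "rz": 0, "fingers": 1}
    - {"rx": 0, "ry": 0, "x": 0.45, "y": -1, "z": 0, "rz": 0, "fingers": 1}
    - {"rx": 0, "ry": 0, "x": 0.45, "y": -1, "z": 0, "rz": 0, "fingers": 1}
    - {"rx": 0, "ry": 0, "x": 0.45, "y": -1, "z": 0, "rz": 0, "fingers": 1}
    - {"rx": 0, "ry": 0, "x": 0.45, "y": -1, "z": 0, "rz": 0, "fingers": 1}
    - {"rx": 0, "ry": 0, "x": 0.45, "y": -1, "z": 0, "rz": 0, "fingers": 1}
    - {"rx": 0, "ry": 0, "x": 0.45, "y": -1, "z": 0, "rz": 0, "fingers": 1}

```text
clock: 4.3
ee_pos: [0.445, 0.0644, 0.1173]
eef_rot: [-2.137, -2.303, 0.0]
ft_force: [0.3, -0.7, -0.0]
grip_width: 0.037
```

>>> play_rows:
  steps:
    - {"rx": 0, "ry": 0, "x": 0.45, "y": -1, "z": 0, "rz": 0, "fingers": 1}
    - {"rx": 0, "ry": 0, "x": 0.45, "y": -1, "z": 0, "rz": 0, "fingers": 1}
    - {"rx": 0, "ry": 0, "x": 0.45, "y": -1, "z": 0, "rz": 0, "fingers": 1}
    - {"rx": 0, "ry": 0, "x": 0.45, "y": -1, "z": 0, "rz": 0, "fingers": 1}
    - {"rx": 0, "ry": 0, "x": 0.45, "y": -1, "z": 0, "rz": 0, "fingers": 1}
    - {"rx": 0, "ry": 0, "x": 0.45, "y": -1, "z": 0, "rz": 0, "fingers": 1}
    - {"rx": 0, "ry": 0, "x": 0.45, "y": -1, "z": 0, "rz": 0, "fingers": 1}
    - {"rx": 0, "ry": 0, "x": 0.45, "y": -1, "z": 0, "rz": 0, "fingers": 1}

```text
clock: 4.97
ee_pos: [0.517, -0.0955, 0.1172]
eef_rot: [-2.137, -2.303, 0.0]
ft_force: [-0.2, -0.2, -0.9]
grip_width: 0.0365
```

>>> play_rows:
  steps:
    - {"rx": 0, "ry": 0, "x": 0.45, "y": -1, "z": 0, "rz": 0, "fingers": 1}
    - {"rx": 0, "ry": 0, "x": 0.45, "y": -1, "z": 0, "rz": 0, "fingers": 1}
    - {"rx": 0, "ry": 0, "x": 0.45, "y": -1, "z": 0, "rz": 0, "fingers": 1}
    - {"rx": 0, "ry": 0, "x": 0.45, "y": -1, "z": 0, "rz": 0, "fingers": 1}
    - {"rx": 0, "ry": 0, "x": 0.45, "y": -1, "z": 0, "rz": 0, "fingers": 1}
    - {"rx": 0, "ry": 0, "x": 0.45, "y": -1, "z": 0, "rz": 0, "fingers": 1}
    - {"rx": 0, "ry": 0, "x": 0, "y": 0, "z": 0, "rz": 0, "fingers": 1}
    - {"rx": 0, "ry": 0, "x": 0, "y": 0, "z": 0, "rz": 0, "fingers": 1}

```text
clock: 5.63
ee_pos: [0.5711, -0.2154, 0.1171]
eef_rot: [-2.138, -2.301, -0.0]
ft_force: [0.2, 0.5, -0.1]
grip_width: 0.0365
```

```bash
python3 look.py scene l3 100 140 140 150 4; python3 -c "
from h import *
o=manip.get_obs();print(o['ee_pos'],o['eef_rot'])"
```

```text
[ 0.07644475  0.20895484 -0.8752724 ] 0.03622845854978853
[ 0.57043555 -0.21446785  0.11689114] [-2.13651093e+00 -2.30133858e+00  1.09352834e-04]
```

View pics/l3.png

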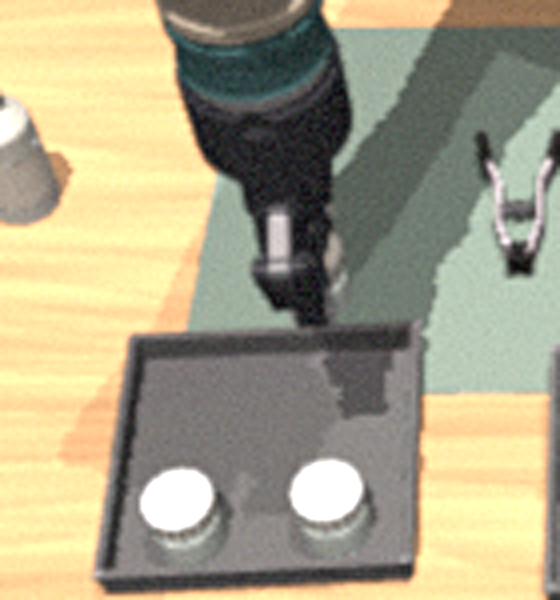

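>>> play_rows:
  steps:
    - {"rx": 0, "ry": 0, "x": 0.2, "y": -0.12, "z": -1, "rz": 0, "fingers": 1}
    - {"rx": 0, "ry": 0, "x": 0, "y": 0, "z": -1, "rz": 0, "fingers": 1}
    - {"rx": 0, "ry": 0, "x": 0, "y": 0, "z": -1, "rz": 0, "fingers": 1}
    - {"rx": 0, "ry": 0, "x": 0, "y": 0, "z": -1, "rz": 0, "fingers": 1}
    - {"rx": 0, "ry": 0, "x": 0, "y": 0, "z": -0.6, "rz": 0, "fingers": 1}
    - {"rx": 0, "ry": 0, "x": 0, "y": 0, "z": -0.3, "rz": 0, "fingers": 1}
    - {"rx": 0, "ry": 0, "x": 0, "y": 0, "z": -0.25, "rz": 0, "fingers": 1}
    - {"rx": 0, "ry": 0, "x": 0, "y": 0, "z": 0, "rz": 0, "fingers": 1}

```text
clock: 6.35
ee_pos: [0.5746, -0.2165, 0.0139]
eef_rot: [-2.136, -2.303, 0.0]
ft_force: [-0.5, 0.5, -1.3]
grip_width: 0.0366
```

>>> play_rows:
  steps:
    - {"rx": 0, "ry": 0, "x": 0, "y": 0, "z": -0.1, "rz": 0, "fingers": 1}
    - {"rx": 0, "ry": 0, "x": 0, "y": 0, "z": 0, "rz": 0, "fingers": -0.1}
    - {"rx": 0, "ry": 0, "x": 0, "y": 0, "z": 0, "rz": 0, "fingers": -0.2}
    - {"rx": 0, "ry": 0, "x": 0, "y": 0, "z": 0, "rz": 0, "fingers": -0.2}
    - {"rx": 0, "ry": 0, "x": 0, "y": 0, "z": 0, "rz": 0, "fingers": -0.2}
    - {"rx": 0, "ry": 0, "x": 0, "y": 0, "z": 0, "rz": 0, "fingers": -0.2}

```text
clock: 6.85
ee_pos: [0.5753, -0.2172, 0.0128]
eef_rot: [2.136, 2.303, 0.0]
ft_force: [-1.0, 0.6, -0.2]
grip_width: 0.0514
```

>>> play_rows:
  steps:
    - {"rx": 0, "ry": 0, "x": 0, "y": 0, "z": 0.5, "rz": 0, "fingers": -0.2}
    - {"rx": 0, "ry": 0, "x": 0, "y": 0, "z": 1, "rz": 0, "fingers": -0.2}
    - {"rx": 0, "ry": 0, "x": 0, "y": 0, "z": 1, "rz": 0, "fingers": -0.2}
    - {"rx": 0, "ry": 0, "x": 0, "y": 0, "z": 1, "rz": 0, "fingers": -0.2}
    - {"rx": 0, "ry": 0, "x": 0, "y": 0, "z": 1, "rz": 0, "fingers": -0.2}
    - {"rx": 0, "ry": 0, "x": -0.45, "y": 1, "z": 0.5, "rz": 0, "fingers": -1}
    - {"rx": 0, "ry": 0, "x": -0.45, "y": 1, "z": 0, "rz": 0, "fingers": -1}
    - {"rx": 0, "ry": 0, "x": -0.45, "y": 1, "z": 0, "rz": 0, "fingers": -1}

```text
clock: 7.52
ee_pos: [0.5489, -0.1572, 0.1146]
eef_rot: [2.135, 2.3, 0.002]
ft_force: [-0.4, 0.4, -1.7]
grip_width: 0.0846
```

>>> play_rows:
  steps:
    - {"rx": 0, "ry": 0, "x": -0.45, "y": 1, "z": 0, "rz": 0, "fingers": -1}
    - {"rx": 0, "ry": 0, "x": -0.45, "y": 1, "z": 0, "rz": 0, "fingers": -1}
    - {"rx": 0, "ry": 0, "x": -0.45, "y": 1, "z": 0, "rz": 0, "fingers": -1}
    - {"rx": 0, "ry": 0, "x": -0.45, "y": 1, "z": 0, "rz": 0, "fingers": -1}
    - {"rx": 0, "ry": 0, "x": -0.45, "y": 1, "z": 0, "rz": 0, "fingers": -1}
    - {"rx": 0, "ry": 0, "x": -0.45, "y": 1, "z": 0, "rz": 0, "fingers": -1}
    - {"rx": 0, "ry": 0, "x": -0.45, "y": 1, "z": 0, "rz": 0, "fingers": -1}
    - {"rx": 0, "ry": 0, "x": -0.45, "y": 1, "z": 0, "rz": 0, "fingers": -1}

```text
clock: 8.18
ee_pos: [0.4757, 0.0038, 0.1132]
eef_rot: [2.136, 2.302, 0.001]
ft_force: [0.3, 0.1, 0.1]
grip_width: 0.0856
```

>>> play_rows:
  steps:
    - {"rx": 0, "ry": 0, "x": -0.45, "y": 1, "z": 0, "rz": 0, "fingers": -1}
    - {"rx": 0, "ry": 0, "x": -0.45, "y": 1, "z": 0, "rz": 0, "fingers": -1}
    - {"rx": 0, "ry": 0, "x": -0.45, "y": 1, "z": 0, "rz": 0, "fingers": -1}
    - {"rx": 0, "ry": 0, "x": -0.45, "y": 1, "z": 0, "rz": 0, "fingers": -1}
    - {"rx": 0, "ry": 0, "x": -0.45, "y": 1, "z": 0, "rz": 0, "fingers": -1}
    - {"rx": 0, "ry": 0, "x": -0.3, "y": 1, "z": 0, "rz": 0, "fingers": -1}
    - {"rx": 0, "ry": 0, "x": 0, "y": 0.1, "z": 0, "rz": 0, "fingers": -1}
    - {"rx": 0, "ry": 0, "x": 0, "y": 0, "z": 0, "rz": 0, "fingers": -1}

```text
clock: 8.85
ee_pos: [0.425, 0.1257, 0.113]
eef_rot: [2.133, 2.305, 0.001]
ft_force: [0.7, -0.1, 0.2]
grip_width: 0.0857
```

```bash
python3 look.py scene l4 100 120 180 150 4; python3 look.py top l4t 180 130 240 150 3; python3 -c "
from h import *
o=manip.get_obs();print(o['ee_pos'],o['eef_rot'])"
```

```text
[ 0.97809848 -0.54883403 -0.25971489] 0.08520792414721598
[-0.78958701  0.08284102 -0.74938033] 0.08558336840383231
[0.42555984 0.12465753 0.11285038] [2.13576515e+00 2.30243475e+00 7.53313806e-04]
```

View pics/l4.png

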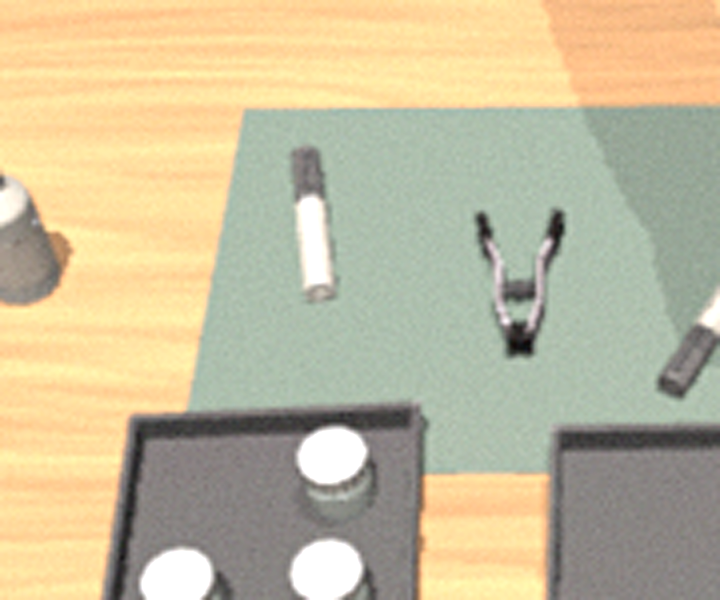

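View pics/l4t.png

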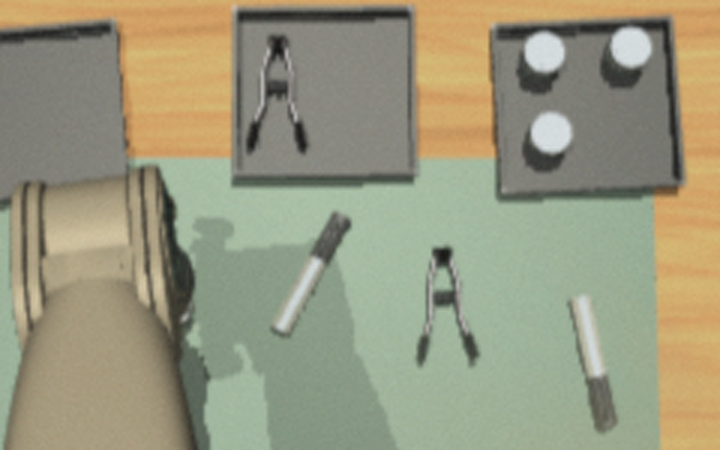

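>>> play_rows:
  steps:
    - {"rx": 0, "ry": 0, "x": -0.41, "y": 0.03, "z": -0.6, "rz": 0, "fingers": -1}
    - {"rx": 0, "ry": 0, "x": 0, "y": 0, "z": -1, "rz": 0, "fingers": -1}
    - {"rx": 0, "ry": 0, "x": 0, "y": 0, "z": -1, "rz": 0, "fingers": -1}
    - {"rx": 0, "ry": 0, "x": 0, "y": 0, "z": -1, "rz": 0, "fingers": -1}
    - {"rx": 0, "ry": 0, "x": 0, "y": 0, "z": -1, "rz": 0, "fingers": -1}
    - {"rx": 0, "ry": 0, "x": 0, "y": 0, "z": -0.6, "rz": 0, "fingers": -1}
    - {"rx": 0, "ry": 0, "x": 0, "y": 0, "z": 0, "rz": 0, "fingers": -0.5}
    - {"rx": 0, "ry": 0, "x": 0, "y": 0, "z": 0, "rz": 0, "fingers": 0.1}

```text
clock: 9.62
ee_pos: [0.4166, 0.1247, 0.008]
eef_rot: [-2.138, -2.301, 0.002]
ft_force: [0.1, -0.2, 0.5]
grip_width: 0.0638
```

>>> play_rows:
  steps:
    - {"rx": 0, "ry": 0, "x": 0, "y": 0, "z": 0, "rz": 0, "fingers": 1}
    - {"rx": 0, "ry": 0, "x": 0, "y": 0, "z": 0, "rz": 0, "fingers": 1}
    - {"rx": 0, "ry": 0, "x": 0, "y": 0, "z": 0, "rz": 0, "fingers": 1}
    - {"rx": 0, "ry": 0, "x": 0, "y": 0, "z": 0, "rz": 0, "fingers": 1}
    - {"rx": 0, "ry": 0, "x": 0, "y": 0, "z": 0, "rz": 0, "fingers": 1}
    - {"rx": 0, "ry": 0, "x": 0, "y": 0, "z": 0, "rz": 0, "fingers": 1}

```text
clock: 10.12
ee_pos: [0.4184, 0.1255, 0.0097]
eef_rot: [2.135, 2.301, 0.003]
ft_force: [-0.9, -1.3, 6.7]
grip_width: 0.0367
```

>>> play_rows:
  steps:
    - {"rx": 0, "ry": 0, "x": 0, "y": 0, "z": 0.5, "rz": 0, "fingers": 1}
    - {"rx": 0, "ry": 0, "x": 0, "y": 0, "z": 0.5, "rz": 0, "fingers": 1}
    - {"rx": 0, "ry": 0, "x": 0, "y": 0, "z": 1, "rz": 0, "fingers": 1}
    - {"rx": 0, "ry": 0, "x": 0, "y": 0, "z": 1, "rz": 0, "fingers": 1}
    - {"rx": 0, "ry": 0, "x": 0, "y": 0, "z": 1, "rz": 0, "fingers": 1}
    - {"rx": 0, "ry": 0, "x": 0, "y": 0, "z": 1, "rz": 0, "fingers": 1}
    - {"rx": 0, "ry": 0, "x": 0.4, "y": -0.5, "z": 0.5, "rz": 0, "fingers": 1}
    - {"rx": 0, "ry": 0, "x": 0.4, "y": -1, "z": 0, "rz": 0, "fingers": 1}

```text
clock: 10.78
ee_pos: [0.4351, 0.0967, 0.1215]
eef_rot: [2.13, 2.304, 0.008]
ft_force: [1.1, -0.2, -0.6]
grip_width: 0.0366
```

>>> play_rows:
  steps:
    - {"rx": 0, "ry": 0, "x": 0.4, "y": -1, "z": 0, "rz": 0, "fingers": 1}
    - {"rx": 0, "ry": 0, "x": 0.4, "y": -1, "z": 0, "rz": 0, "fingers": 1}
    - {"rx": 0, "ry": 0, "x": 0.4, "y": -1, "z": 0, "rz": 0, "fingers": 1}
    - {"rx": 0, "ry": 0, "x": 0.4, "y": -1, "z": 0, "rz": 0, "fingers": 1}
    - {"rx": 0, "ry": 0, "x": 0.4, "y": -1, "z": 0, "rz": 0, "fingers": 1}
    - {"rx": 0, "ry": 0, "x": 0.4, "y": -1, "z": 0, "rz": 0, "fingers": 1}
    - {"rx": 0, "ry": 0, "x": 0.4, "y": -1, "z": 0, "rz": 0, "fingers": 1}
    - {"rx": 0, "ry": 0, "x": 0.4, "y": -1, "z": 0, "rz": 0, "fingers": 1}

```text
clock: 11.45
ee_pos: [0.497, -0.0653, 0.1185]
eef_rot: [2.136, 2.303, 0.001]
ft_force: [1.0, 0.1, 0.4]
grip_width: 0.0364
```

>>> play_rows:
  steps:
    - {"rx": 0, "ry": 0, "x": 0.4, "y": -1, "z": 0, "rz": 0, "fingers": 1}
    - {"rx": 0, "ry": 0, "x": 0.4, "y": -1, "z": 0, "rz": 0, "fingers": 1}
    - {"rx": 0, "ry": 0, "x": 0.4, "y": -1, "z": 0, "rz": 0, "fingers": 1}
    - {"rx": 0, "ry": 0, "x": 0.4, "y": -1, "z": 0, "rz": 0, "fingers": 1}
    - {"rx": 0, "ry": 0, "x": 0.4, "y": -1, "z": 0, "rz": 0, "fingers": 1}
    - {"rx": 0, "ry": 0, "x": 0.4, "y": -1, "z": 0, "rz": 0, "fingers": 1}
    - {"rx": 0, "ry": 0, "x": 0.4, "y": -1, "z": 0, "rz": 0, "fingers": 1}
    - {"rx": 0, "ry": 0, "x": 0.4, "y": -1, "z": 0, "rz": 0, "fingers": 1}

```text
clock: 12.12
ee_pos: [0.561, -0.2252, 0.1184]
eef_rot: [-2.136, -2.303, -0.0]
ft_force: [-0.8, 0.2, -0.7]
grip_width: 0.0368
```

>>> play_rows:
  steps:
    - {"rx": 0, "ry": 0, "x": 0.2, "y": -1, "z": 0, "rz": 0, "fingers": 1}
    - {"rx": 0, "ry": 0, "x": 0.2, "y": -1, "z": 0, "rz": 0, "fingers": 1}
    - {"rx": 0, "ry": 0, "x": 0, "y": -1, "z": 0, "rz": 0, "fingers": 1}
    - {"rx": 0, "ry": 0, "x": 0, "y": 0, "z": 0, "rz": 0, "fingers": 1}
    - {"rx": 0, "ry": 0, "x": 0, "y": 0, "z": 0, "rz": 0, "fingers": 1}

```text
clock: 12.53
ee_pos: [0.5687, -0.2851, 0.1183]
eef_rot: [-2.138, -2.301, -0.001]
ft_force: [-0.6, 1.4, -0.2]
grip_width: 0.0367
```

>>> play_rows:
  steps:
    - {"rx": 0, "ry": 0, "x": 0.49, "y": -0.4, "z": -0.5, "rz": 0, "fingers": 1}
    - {"rx": 0, "ry": 0, "x": 0, "y": 0, "z": -1, "rz": 0, "fingers": 1}
    - {"rx": 0, "ry": 0, "x": 0, "y": 0, "z": -1, "rz": 0, "fingers": 1}
    - {"rx": 0, "ry": 0, "x": 0, "y": 0, "z": -1, "rz": 0, "fingers": 1}
    - {"rx": 0, "ry": 0, "x": 0, "y": 0, "z": -1, "rz": 0, "fingers": 1}
    - {"rx": 0, "ry": 0, "x": 0, "y": 0, "z": -0.5, "rz": 0, "fingers": 1}
    - {"rx": 0, "ry": 0, "x": 0, "y": 0, "z": -0.25, "rz": 0, "fingers": 1}
    - {"rx": 0, "ry": 0, "x": 0, "y": 0, "z": 0, "rz": 0, "fingers": 1}

```text
clock: 13.2
ee_pos: [0.5778, -0.2909, 0.0135]
eef_rot: [-2.134, -2.303, 0.0]
ft_force: [0.6, 0.3, -0.9]
grip_width: 0.0361
```

>>> play_rows:
  steps:
    - {"rx": 0, "ry": 0, "x": 0, "y": 0, "z": 0, "rz": 0, "fingers": 0}
    - {"rx": 0, "ry": 0, "x": 0, "y": 0, "z": 0, "rz": 0, "fingers": -0.2}
    - {"rx": 0, "ry": 0, "x": 0, "y": 0, "z": 0, "rz": 0, "fingers": -0.2}
    - {"rx": 0, "ry": 0, "x": 0, "y": 0, "z": 0, "rz": 0, "fingers": -0.2}
    - {"rx": 0, "ry": 0, "x": 0, "y": 0, "z": 0, "rz": 0, "fingers": -0.2}

```text
clock: 13.62
ee_pos: [0.5788, -0.2925, 0.0136]
eef_rot: [2.136, 2.303, 0.0]
ft_force: [0.7, 0.2, -0.2]
grip_width: 0.0511
```

>>> play_rows:
  steps:
    - {"rx": 0, "ry": 0, "x": 0, "y": 0, "z": 0.5, "rz": 0, "fingers": -0.2}
    - {"rx": 0, "ry": 0, "x": 0, "y": 0, "z": 1, "rz": 0, "fingers": -0.2}
    - {"rx": 0, "ry": 0, "x": 0, "y": 0, "z": 1, "rz": 0, "fingers": -0.2}
    - {"rx": 0, "ry": 0, "x": 0, "y": 0, "z": 1, "rz": 0, "fingers": -0.2}
    - {"rx": 0, "ry": 0, "x": 0, "y": 0, "z": 1, "rz": 1, "fingers": -0.2}
    - {"rx": 0, "ry": 0, "x": -0.7, "y": 0.1, "z": 0.5, "rz": 1, "fingers": -0.2}
    - {"rx": 0, "ry": 0, "x": -0.7, "y": 0.1, "z": 0, "rz": 1, "fingers": -0.2}
    - {"rx": 0, "ry": 0, "x": -0.7, "y": 0.1, "z": 0, "rz": 1, "fingers": -0.2}

```text
clock: 14.28
ee_pos: [0.5374, -0.2872, 0.1157]
eef_rot: [1.628, 2.683, -0.0]
ft_force: [-0.5, 0.8, -0.0]
grip_width: 0.0506
```

>>> play_rows:
  steps:
    - {"rx": 0, "ry": 0, "x": -0.7, "y": 0.1, "z": 0, "rz": 1, "fingers": -0.2}
    - {"rx": 0, "ry": 0, "x": -0.7, "y": 0.1, "z": 0, "rz": 1, "fingers": -0.2}
    - {"rx": 0, "ry": 0, "x": -0.7, "y": 0.1, "z": 0, "rz": 1, "fingers": -0.2}
    - {"rx": 0, "ry": 0, "x": -0.7, "y": 0.1, "z": 0, "rz": 1, "fingers": -0.2}
    - {"rx": 0, "ry": 0, "x": -0.7, "y": 0.1, "z": 0, "rz": 1, "fingers": -0.2}
    - {"rx": 0, "ry": 0, "x": -0.7, "y": 0.1, "z": 0, "rz": 1, "fingers": -0.2}
    - {"rx": 0, "ry": 0, "x": -0.7, "y": 0.1, "z": 0, "rz": 1, "fingers": -0.2}
    - {"rx": 0, "ry": 0, "x": -0.7, "y": 0.1, "z": 0, "rz": 1, "fingers": -0.2}

```text
clock: 14.95
ee_pos: [0.4241, -0.2705, 0.1142]
eef_rot: [0.455, 3.108, -0.001]
ft_force: [-0.4, -0.2, -0.3]
grip_width: 0.0511
```

>>> play_rows:
  steps:
    - {"rx": 0, "ry": 0, "x": -0.7, "y": 0.1, "z": 0, "rz": 1, "fingers": -0.2}
    - {"rx": 0, "ry": 0, "x": -0.7, "y": 0.1, "z": 0, "rz": 1, "fingers": -0.2}
    - {"rx": 0, "ry": 0, "x": -0.7, "y": 0.1, "z": 0, "rz": 1, "fingers": -0.2}
    - {"rx": 0, "ry": 0, "x": -0.7, "y": 0.1, "z": 0, "rz": 1, "fingers": -0.2}
    - {"rx": 0, "ry": 0, "x": 0, "y": 0, "z": 0, "rz": 0.7, "fingers": -0.2}
    - {"rx": 0, "ry": 0, "x": 0, "y": 0, "z": 0, "rz": 0, "fingers": -0.2}

```text
clock: 15.45
ee_pos: [0.368, -0.2624, 0.114]
eef_rot: [-0.274, 3.129, -0.001]
ft_force: [0.5, 0.1, 1.0]
grip_width: 0.051
```

```bash
cat >> h.py <<'E'
def st():
    o=manip.get_obs(); y=R.from_rotvec(o['eef_rot']).as_matrix()[:,1]
    print("pos",o['ee_pos'].round(4),"phi",round(float(np.arctan2(y[1],y[0])),3),"w",round(float(o['grip_width']),4),"F",o['ft_force'].round(1),"t",round(float(o['clock']),2))
E
python3 look.py scene l5 100 120 180 150 4; python3 -c "
from h import *
st()"
```

```text
[ 0.3858794   1.4327589  -0.36682973] 0.05085330723250806
pos [ 0.3686 -0.2627  0.1141] phi 1.743 w 0.0509 F [ 0.4  1.4 -0.4] t 15.5
```

View pics/l5.png

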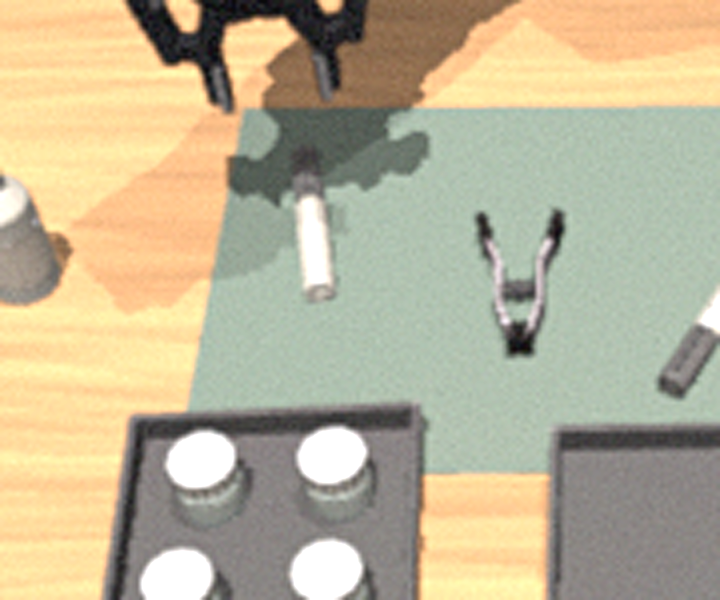

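>>> play_rows:
  steps:
    - {"rx": 0, "ry": 0, "x": -0.08, "y": 0.28, "z": -0.8, "rz": 0, "fingers": -0.2}
    - {"rx": 0, "ry": 0, "x": 0, "y": 0, "z": -1, "rz": 0, "fingers": -0.2}
    - {"rx": 0, "ry": 0, "x": 0, "y": 0, "z": -1, "rz": 0, "fingers": -0.2}
    - {"rx": 0, "ry": 0, "x": 0, "y": 0, "z": -1, "rz": 0, "fingers": -0.2}
    - {"rx": 0, "ry": 0, "x": 0, "y": 0, "z": -1, "rz": 0, "fingers": -0.2}
    - {"rx": 0, "ry": 0, "x": 0, "y": 0, "z": -0.6, "rz": 0, "fingers": -0.2}
    - {"rx": 0, "ry": 0, "x": 0, "y": 0, "z": 0, "rz": 0, "fingers": 0}
    - {"rx": 0, "ry": 0, "x": 0, "y": 0, "z": 0, "rz": 0, "fingers": 0.4}

```text
clock: 16.17
ee_pos: [0.3671, -0.2567, 0.0052]
eef_rot: [0.272, -3.129, -0.001]
ft_force: [-0.1, 0.0, 0.4]
grip_width: 0.032
```

>>> play_rows:
  steps:
    - {"rx": 0, "ry": 0, "x": 0, "y": 0, "z": 0, "rz": 0, "fingers": 1}
    - {"rx": 0, "ry": 0, "x": 0, "y": 0, "z": 0, "rz": 0, "fingers": 1}
    - {"rx": 0, "ry": 0, "x": 0, "y": 0, "z": 0, "rz": 0, "fingers": 1}
    - {"rx": 0, "ry": 0, "x": 0, "y": 0, "z": 0, "rz": 0, "fingers": 1}
    - {"rx": 0, "ry": 0, "x": 0, "y": 0, "z": 0, "rz": 0, "fingers": 1}

```text
clock: 16.58
ee_pos: [0.3681, -0.2578, 0.0065]
eef_rot: [-0.273, 3.128, -0.003]
ft_force: [-0.3, -0.0, 5.5]
grip_width: 0.016
```

>>> play_rows:
  steps:
    - {"rx": 0, "ry": 0, "x": 0, "y": 0, "z": 0.5, "rz": 0, "fingers": 1}
    - {"rx": 0, "ry": 0, "x": 0, "y": 0, "z": 0.5, "rz": 0, "fingers": 1}
    - {"rx": 0, "ry": 0, "x": 0, "y": 0, "z": 1, "rz": 0, "fingers": 1}
    - {"rx": 0, "ry": 0, "x": 0, "y": 0, "z": 1, "rz": 0, "fingers": 1}
    - {"rx": 0, "ry": 0, "x": 0, "y": 0, "z": 1, "rz": 0, "fingers": 1}
    - {"rx": 0, "ry": 0, "x": 0, "y": 0, "z": 1, "rz": 0, "fingers": 1}
    - {"rx": 0, "ry": 0, "x": 0.5, "y": 0.5, "z": 0.5, "rz": 0, "fingers": 1}
    - {"rx": 0, "ry": 0, "x": 0.5, "y": 1, "z": 0, "rz": 0, "fingers": 1}

```text
clock: 17.25
ee_pos: [0.3895, -0.2298, 0.1194]
eef_rot: [-0.268, 3.125, -0.01]
ft_force: [0.1, -0.9, -1.6]
grip_width: 0.0156
```

>>> play_rows:
  steps:
    - {"rx": 0, "ry": 0, "x": 0.5, "y": 1, "z": 0, "rz": -0.1, "fingers": 1}
    - {"rx": 0, "ry": 0, "x": 0.5, "y": 1, "z": 0, "rz": -0.1, "fingers": 1}
    - {"rx": 0, "ry": 0, "x": 0.5, "y": 1, "z": 0, "rz": -0.1, "fingers": 1}
    - {"rx": 0, "ry": 0, "x": 0.5, "y": 1, "z": 0, "rz": -0.1, "fingers": 1}
    - {"rx": 0, "ry": 0, "x": 0.5, "y": 1, "z": 0, "rz": -0.1, "fingers": 1}
    - {"rx": 0, "ry": 0, "x": 0.5, "y": 1, "z": 0, "rz": -0.1, "fingers": 1}
    - {"rx": 0, "ry": 0, "x": 0.5, "y": 1, "z": 0, "rz": -0.1, "fingers": 1}
    - {"rx": 0, "ry": 0, "x": 0.5, "y": 1, "z": 0, "rz": -0.1, "fingers": 1}

```text
clock: 17.92
ee_pos: [0.4671, -0.0657, 0.1161]
eef_rot: [-0.147, 3.138, -0.0]
ft_force: [0.6, -0.5, -1.5]
grip_width: 0.0155
```

>>> play_rows:
  steps:
    - {"rx": 0, "ry": 0, "x": 0.5, "y": 1, "z": 0, "rz": 0, "fingers": 1}
    - {"rx": 0, "ry": 0, "x": 0.5, "y": 1, "z": 0, "rz": 0, "fingers": 1}
    - {"rx": 0, "ry": 0, "x": 0.5, "y": 1, "z": 0, "rz": 0, "fingers": 1}
    - {"rx": 0, "ry": 0, "x": 0.5, "y": 1, "z": 0, "rz": 0, "fingers": 1}
    - {"rx": 0, "ry": 0, "x": 0.5, "y": 1, "z": 0, "rz": 0, "fingers": 1}
    - {"rx": 0, "ry": 0, "x": 0.5, "y": 1, "z": 0, "rz": 0, "fingers": 1}
    - {"rx": 0, "ry": 0, "x": 0.5, "y": 1, "z": 0, "rz": 0, "fingers": 1}
    - {"rx": 0, "ry": 0, "x": 0.5, "y": 1, "z": 0, "rz": 0, "fingers": 1}

```text
clock: 18.58
ee_pos: [0.5471, 0.0942, 0.1161]
eef_rot: [-0.148, 3.138, -0.0]
ft_force: [0.1, -0.6, -0.2]
grip_width: 0.0162
```

>>> play_rows:
  steps:
    - {"rx": 0, "ry": 0, "x": 0.5, "y": 1, "z": 0, "rz": 0, "fingers": 1}
    - {"rx": 0, "ry": 0, "x": 0.5, "y": 1, "z": 0, "rz": 0, "fingers": 1}
    - {"rx": 0, "ry": 0, "x": 0.5, "y": 1, "z": 0, "rz": 0, "fingers": 1}
    - {"rx": 0, "ry": 0, "x": 0.5, "y": 1, "z": 0, "rz": 0, "fingers": 1}
    - {"rx": 0, "ry": 0, "x": 0.3, "y": 1, "z": 0, "rz": 0, "fingers": 1}
    - {"rx": 0, "ry": 0, "x": 0.3, "y": 1, "z": 0, "rz": 0, "fingers": 1}
    - {"rx": 0, "ry": 0, "x": 0, "y": 0, "z": 0, "rz": 0, "fingers": 1}
    - {"rx": 0, "ry": 0, "x": 0, "y": 0, "z": 0, "rz": 0, "fingers": 1}

```text
clock: 19.25
ee_pos: [0.5989, 0.2139, 0.1159]
eef_rot: [-0.15, 3.138, -0.001]
ft_force: [-0.1, 0.4, 0.0]
grip_width: 0.0157
```

```bash
python3 look.py scene l6 320 120 160 150 4; python3 -c "
from h import *
st()"
```

```text
[-0.73432824 -0.85114165 -1.22360406] 0.01618554334506656
pos [0.5986 0.2131 0.1157] phi 1.666 w 0.0162 F [-0.7 -0.9 -1.2] t 19.3
```

View pics/l6.png

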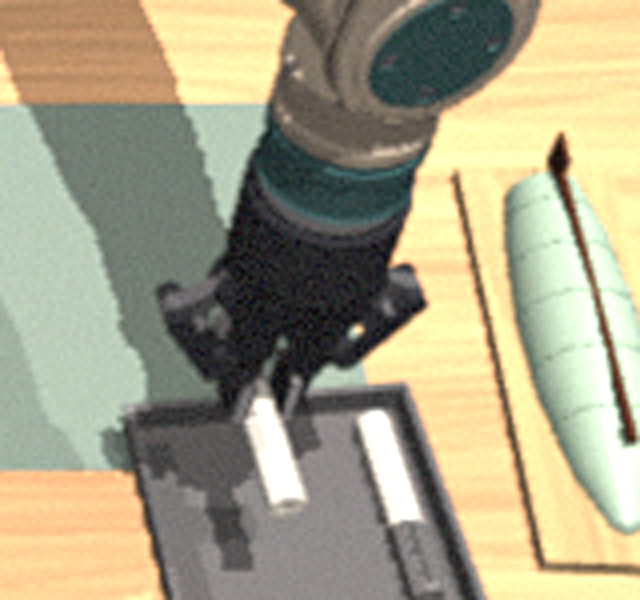

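>>> play_rows:
  steps:
    - {"rx": 0, "ry": 0, "x": 0.12, "y": 0.15, "z": -0.5, "rz": 0, "fingers": 1}
    - {"rx": 0, "ry": 0, "x": 0, "y": 0, "z": -1, "rz": 0, "fingers": 1}
    - {"rx": 0, "ry": 0, "x": 0, "y": 0, "z": -1, "rz": 0, "fingers": 1}
    - {"rx": 0, "ry": 0, "x": 0, "y": 0, "z": -1, "rz": 0, "fingers": 1}
    - {"rx": 0, "ry": 0, "x": 0, "y": 0, "z": -1, "rz": 0, "fingers": 1}
    - {"rx": 0, "ry": 0, "x": 0, "y": 0, "z": -0.5, "rz": 0, "fingers": 1}
    - {"rx": 0, "ry": 0, "x": 0, "y": 0, "z": -0.28, "rz": 0, "fingers": 1}
    - {"rx": 0, "ry": 0, "x": 0, "y": 0, "z": 0, "rz": 0, "fingers": 1}

```text
clock: 19.97
ee_pos: [0.6004, 0.2153, 0.0099]
eef_rot: [0.146, -3.136, 0.001]
ft_force: [0.2, 0.6, -0.3]
grip_width: 0.0158
```

>>> play_rows:
  steps:
    - {"rx": 0, "ry": 0, "x": 0, "y": 0, "z": 0, "rz": 0, "fingers": 0.5}
    - {"rx": 0, "ry": 0, "x": 0, "y": 0, "z": 0, "rz": 0, "fingers": 0.3}
    - {"rx": 0, "ry": 0, "x": 0, "y": 0, "z": 0, "rz": 0, "fingers": 0.3}
    - {"rx": 0, "ry": 0, "x": 0, "y": 0, "z": 0, "rz": 0, "fingers": 0.3}

```text
clock: 20.3
ee_pos: [0.6017, 0.2161, 0.0099]
eef_rot: [-0.148, 3.138, 0.0]
ft_force: [0.1, 0.4, 0.3]
grip_width: 0.0298
```

>>> play_rows:
  steps:
    - {"rx": 0, "ry": 0, "x": 0, "y": 0, "z": 0.5, "rz": 0, "fingers": 0.3}
    - {"rx": 0, "ry": 0, "x": 0, "y": 0, "z": 1, "rz": 0, "fingers": 0.3}
    - {"rx": 0, "ry": 0, "x": 0, "y": 0, "z": 1, "rz": 0, "fingers": 0.3}
    - {"rx": 0, "ry": 0, "x": 0, "y": 0, "z": 1, "rz": 0, "fingers": 0.3}
    - {"rx": 0, "ry": 0, "x": 0, "y": 0, "z": 1, "rz": 0, "fingers": 0}
    - {"rx": 0, "ry": 0, "x": -0.7, "y": -1, "z": 0.5, "rz": -0.5, "fingers": -0.2}
    - {"rx": 0, "ry": 0, "x": -0.7, "y": -1, "z": 0, "rz": -0.5, "fingers": -0.2}
    - {"rx": 0, "ry": 0, "x": -0.7, "y": -1, "z": 0, "rz": -0.5, "fingers": -0.2}

```text
clock: 20.97
ee_pos: [0.5604, 0.1561, 0.112]
eef_rot: [0.09, 3.136, 0.001]
ft_force: [-0.2, -0.9, -0.3]
grip_width: 0.0512
```

>>> play_rows:
  steps:
    - {"rx": 0, "ry": 0, "x": -0.7, "y": -1, "z": 0, "rz": -0.5, "fingers": -0.2}
    - {"rx": 0, "ry": 0, "x": -0.7, "y": -1, "z": 0, "rz": -0.5, "fingers": -0.2}
    - {"rx": 0, "ry": 0, "x": -0.7, "y": -1, "z": 0, "rz": -0.5, "fingers": -0.2}
    - {"rx": 0, "ry": 0, "x": -0.7, "y": -1, "z": 0, "rz": -0.5, "fingers": -0.2}
    - {"rx": 0, "ry": 0, "x": -0.7, "y": -1, "z": 0, "rz": -0.5, "fingers": -0.2}
    - {"rx": 0, "ry": 0, "x": -0.7, "y": -1, "z": 0, "rz": -0.5, "fingers": -0.2}
    - {"rx": 0, "ry": 0, "x": -0.7, "y": -1, "z": 0, "rz": -0.5, "fingers": -0.2}
    - {"rx": 0, "ry": 0, "x": -0.5, "y": -0.8, "z": 0, "rz": -0.3, "fingers": -0.2}

```text
clock: 21.63
ee_pos: [0.4502, -0.0009, 0.1104]
eef_rot: [0.683, 3.066, -0.001]
ft_force: [0.3, -0.2, 0.1]
grip_width: 0.051
```

```bash
python3 look.py scene l7 200 120 180 150 4; python3 look.py top l7t 150 120 200 150 4; python3 -c "
from h import *
st()"
```

```text
[-2.89073023  0.01485824 -0.15394678] 0.051364570841066846
[ 0.58017933  0.63864658 -0.97188551] 0.0511609782396116
pos [ 0.4498 -0.0012  0.1102] phi 1.132 w 0.0512 F [ 0.6  0.6 -1. ] t 21.73
```

View pics/l7.png

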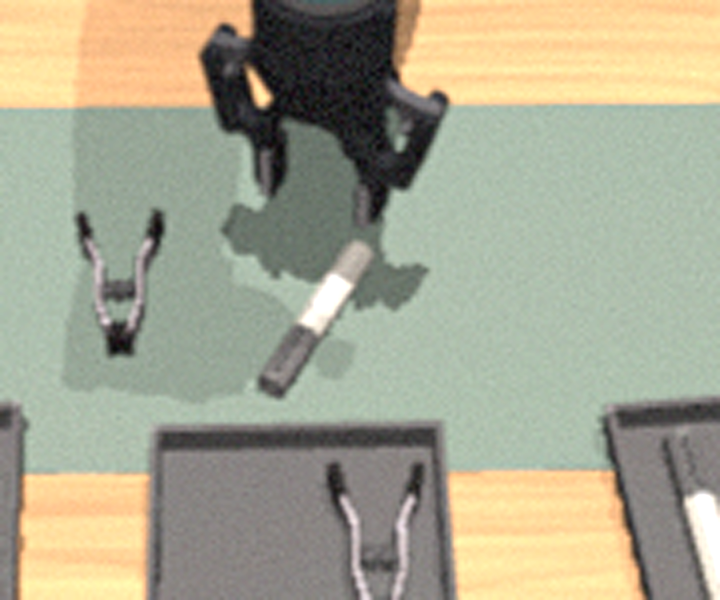

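View pics/l7t.png

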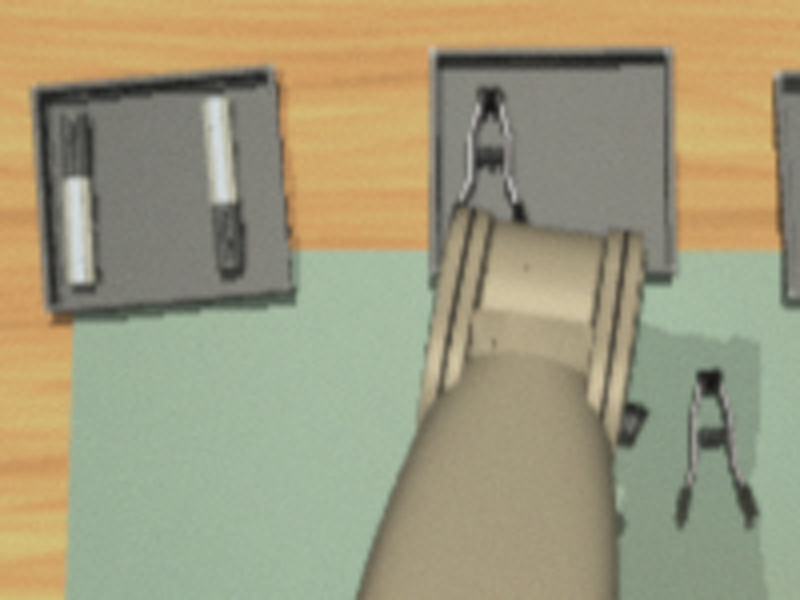

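>>> play_rows:
  steps:
    - {"rx": 0, "ry": 0, "x": -0.08, "y": 0, "z": -0.6, "rz": -0.45, "fingers": -0.2}
    - {"rx": 0, "ry": 0, "x": 0, "y": 0, "z": -1, "rz": 0, "fingers": -0.2}
    - {"rx": 0, "ry": 0, "x": 0, "y": 0, "z": -1, "rz": 0, "fingers": -0.2}
    - {"rx": 0, "ry": 0, "x": 0, "y": 0, "z": -1, "rz": 0, "fingers": -0.2}
    - {"rx": 0, "ry": 0, "x": 0, "y": 0, "z": -1, "rz": 0, "fingers": -0.2}
    - {"rx": 0, "ry": 0, "x": 0, "y": 0, "z": -0.6, "rz": 0, "fingers": -0.2}
    - {"rx": 0, "ry": 0, "x": 0, "y": 0, "z": 0, "rz": 0, "fingers": 0}
    - {"rx": 0, "ry": 0, "x": 0, "y": 0, "z": 0, "rz": 0, "fingers": 0.4}

```text
clock: 22.4
ee_pos: [0.4499, 0.0007, 0.0057]
eef_rot: [-0.746, -3.051, -0.0]
ft_force: [0.5, 0.0, 0.0]
grip_width: 0.0316
```

>>> play_rows:
  steps:
    - {"rx": 0, "ry": 0, "x": 0, "y": 0, "z": 0, "rz": 0, "fingers": 1}
    - {"rx": 0, "ry": 0, "x": 0, "y": 0, "z": 0, "rz": 0, "fingers": 1}
    - {"rx": 0, "ry": 0, "x": 0, "y": 0, "z": 0, "rz": 0, "fingers": 1}
    - {"rx": 0, "ry": 0, "x": 0, "y": 0, "z": 0, "rz": 0, "fingers": 1}
    - {"rx": 0, "ry": 0, "x": 0, "y": 0, "z": 0, "rz": 0, "fingers": 1}

```text
clock: 22.82
ee_pos: [0.4513, 0.0001, 0.007]
eef_rot: [0.747, 3.048, 0.001]
ft_force: [0.2, 1.0, 5.8]
grip_width: 0.0158
```

>>> play_rows:
  steps:
    - {"rx": 0, "ry": 0, "x": 0, "y": 0, "z": 0.5, "rz": 0, "fingers": 1}
    - {"rx": 0, "ry": 0, "x": 0, "y": 0, "z": 0.5, "rz": 0, "fingers": 1}
    - {"rx": 0, "ry": 0, "x": 0, "y": 0, "z": 1, "rz": 0, "fingers": 1}
    - {"rx": 0, "ry": 0, "x": 0, "y": 0, "z": 1, "rz": 0, "fingers": 1}
    - {"rx": 0, "ry": 0, "x": 0, "y": 0, "z": 1, "rz": 0, "fingers": 1}
    - {"rx": 0, "ry": 0, "x": 0, "y": 0, "z": 1, "rz": 0, "fingers": 1}
    - {"rx": 0, "ry": 0, "x": 0.5, "y": 0.5, "z": 0.5, "rz": 0.3, "fingers": 1}
    - {"rx": 0, "ry": 0, "x": 0.5, "y": 1, "z": 0, "rz": 0.45, "fingers": 1}

```text
clock: 23.48
ee_pos: [0.4722, 0.0291, 0.1196]
eef_rot: [0.634, 3.07, -0.0]
ft_force: [1.3, 0.6, -0.9]
grip_width: 0.0157
```

>>> play_rows:
  steps:
    - {"rx": 0, "ry": 0, "x": 0.5, "y": 1, "z": 0, "rz": 0.5, "fingers": 1}
    - {"rx": 0, "ry": 0, "x": 0.5, "y": 1, "z": 0, "rz": 0.5, "fingers": 1}
    - {"rx": 0, "ry": 0, "x": 0.5, "y": 1, "z": 0, "rz": 0.5, "fingers": 1}
    - {"rx": 0, "ry": 0, "x": 0.5, "y": 1, "z": 0, "rz": 0.5, "fingers": 1}
    - {"rx": 0, "ry": 0, "x": 0.5, "y": 1, "z": 0, "rz": 0.5, "fingers": 1}
    - {"rx": 0, "ry": 0, "x": 0.5, "y": 1, "z": 0, "rz": 0.5, "fingers": 1}
    - {"rx": 0, "ry": 0, "x": 0.5, "y": 1, "z": 0, "rz": 0.5, "fingers": 1}
    - {"rx": 0, "ry": 0, "x": 0.5, "y": 1, "z": 0, "rz": 0.5, "fingers": 1}

```text
clock: 24.15
ee_pos: [0.55, 0.1911, 0.1166]
eef_rot: [0.005, 3.141, -0.0]
ft_force: [-0.6, -0.6, -0.2]
grip_width: 0.0152
```

>>> play_rows:
  steps:
    - {"rx": 0, "ry": 0, "x": 0.5, "y": 1, "z": 0, "rz": 0.5, "fingers": 1}
    - {"rx": 0, "ry": 0, "x": 0.5, "y": 1, "z": 0, "rz": 0.5, "fingers": 1}
    - {"rx": 0, "ry": 0, "x": 0.5, "y": 1, "z": 0, "rz": 0, "fingers": 1}
    - {"rx": 0, "ry": 0, "x": 0.5, "y": 0.8, "z": 0, "rz": 0, "fingers": 1}
    - {"rx": 0, "ry": 0, "x": 0.3, "y": 0, "z": 0, "rz": 0, "fingers": 1}
    - {"rx": 0, "ry": 0, "x": 0, "y": 0, "z": 0, "rz": 0, "fingers": 1}
    - {"rx": 0, "ry": 0, "x": 0, "y": 0, "z": 0, "rz": 0, "fingers": 1}

```text
clock: 24.73
ee_pos: [0.5955, 0.2655, 0.116]
eef_rot: [0.147, -3.138, 0.001]
ft_force: [0.2, -0.6, -0.2]
grip_width: 0.0158
```

```bash
python3 look.py scene l8 320 120 160 150 4; python3 -c "
from h import *
st()"
```

```text
[ 0.12371319 -0.1480544  -0.07434672] 0.015818701141863744
pos [0.5951 0.2652 0.1159] phi 1.664 w 0.0158 F [ 0.1 -0.1 -0.1] t 24.78
```

View pics/l8.png

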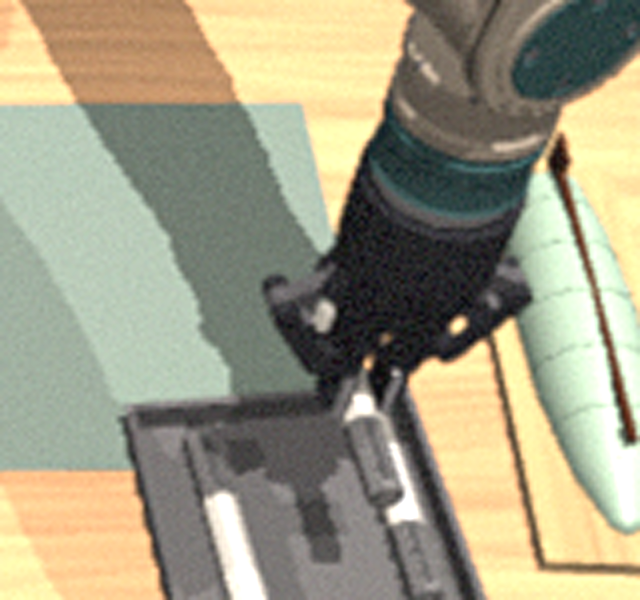

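>>> play_rows:
  steps:
    - {"rx": 0, "ry": 0, "x": 0, "y": 0, "z": -0.5, "rz": 0, "fingers": 1}
    - {"rx": 0, "ry": 0, "x": 0, "y": 0, "z": -1, "rz": 0, "fingers": 1}
    - {"rx": 0, "ry": 0, "x": 0, "y": 0, "z": -1, "rz": 0, "fingers": 1}
    - {"rx": 0, "ry": 0, "x": 0, "y": 0, "z": -1, "rz": 0, "fingers": 1}
    - {"rx": 0, "ry": 0, "x": 0, "y": 0, "z": -1, "rz": 0, "fingers": 1}
    - {"rx": 0, "ry": 0, "x": 0, "y": 0, "z": -0.5, "rz": 0, "fingers": 1}
    - {"rx": 0, "ry": 0, "x": 0, "y": 0, "z": -0.28, "rz": 0, "fingers": 1}
    - {"rx": 0, "ry": 0, "x": 0, "y": 0, "z": 0, "rz": 0, "fingers": 1}

```text
clock: 25.45
ee_pos: [0.5945, 0.2653, 0.0104]
eef_rot: [0.147, -3.136, 0.001]
ft_force: [0.7, 0.2, -0.2]
grip_width: 0.0156
```

>>> play_rows:
  steps:
    - {"rx": 0, "ry": 0, "x": 0, "y": 0, "z": 0, "rz": 0, "fingers": 0.5}
    - {"rx": 0, "ry": 0, "x": 0, "y": 0, "z": 0, "rz": 0, "fingers": 0.3}
    - {"rx": 0, "ry": 0, "x": 0, "y": 0, "z": 0, "rz": 0, "fingers": 0.3}
    - {"rx": 0, "ry": 0, "x": 0, "y": 0, "z": 0, "rz": 0, "fingers": 0.3}

```text
clock: 25.78
ee_pos: [0.596, 0.2662, 0.0103]
eef_rot: [-0.148, 3.138, 0.0]
ft_force: [-0.6, -0.1, 0.3]
grip_width: 0.0299
```

>>> play_rows:
  steps:
    - {"rx": 0, "ry": 0, "x": 0, "y": 0, "z": 0.5, "rz": 0, "fingers": 0.3}
    - {"rx": 0, "ry": 0, "x": 0, "y": 0, "z": 1, "rz": 0, "fingers": 0.3}
    - {"rx": 0, "ry": 0, "x": 0, "y": 0, "z": 1, "rz": 0, "fingers": 0.3}
    - {"rx": 0, "ry": 0, "x": 0, "y": 0, "z": 1, "rz": 0, "fingers": 0.3}
    - {"rx": 0, "ry": 0, "x": 0, "y": 0, "z": 1, "rz": 0, "fingers": 0}
    - {"rx": 0, "ry": 0, "x": -0.4, "y": -1, "z": 0.5, "rz": -0.3, "fingers": -0.4}
    - {"rx": 0, "ry": 0, "x": -0.4, "y": -1, "z": 0, "rz": -0.37, "fingers": -0.4}
    - {"rx": 0, "ry": 0, "x": -0.4, "y": -1, "z": 0, "rz": 0, "fingers": -0.4}

```text
clock: 26.45
ee_pos: [0.5729, 0.2062, 0.1125]
eef_rot: [-0.042, 3.138, 0.001]
ft_force: [-1.0, -0.2, -0.5]
grip_width: 0.0599
```

>>> play_rows:
  steps:
    - {"rx": 0, "ry": 0, "x": -0.45, "y": -1, "z": 0, "rz": 0, "fingers": -0.4}
    - {"rx": 0, "ry": 0, "x": -0.45, "y": -1, "z": 0, "rz": 0, "fingers": -0.4}
    - {"rx": 0, "ry": 0, "x": -0.45, "y": -1, "z": 0, "rz": 0, "fingers": -0.4}
    - {"rx": 0, "ry": 0, "x": -0.45, "y": -1, "z": 0, "rz": 0, "fingers": -0.4}
    - {"rx": 0, "ry": 0, "x": -0.45, "y": -1, "z": 0, "rz": 0, "fingers": -0.4}
    - {"rx": 0, "ry": 0, "x": -0.45, "y": -1, "z": 0, "rz": 0, "fingers": -0.4}
    - {"rx": 0, "ry": 0, "x": -0.45, "y": -1, "z": 0, "rz": 0, "fingers": -0.4}
    - {"rx": 0, "ry": 0, "x": -0.45, "y": -1, "z": 0, "rz": 0, "fingers": -0.4}

```text
clock: 27.12
ee_pos: [0.4996, 0.0453, 0.111]
eef_rot: [-0.043, 3.14, -0.0]
ft_force: [0.1, 0.4, 1.2]
grip_width: 0.0601
```

>>> play_rows:
  steps:
    - {"rx": 0, "ry": 0, "x": -0.45, "y": -1, "z": 0, "rz": 0, "fingers": -0.4}
    - {"rx": 0, "ry": 0, "x": -0.45, "y": -1, "z": 0, "rz": 0, "fingers": -0.4}
    - {"rx": 0, "ry": 0, "x": -0.45, "y": -1, "z": 0, "rz": 0, "fingers": -0.4}
    - {"rx": 0, "ry": 0, "x": -0.45, "y": -1, "z": 0, "rz": 0, "fingers": -0.4}
    - {"rx": 0, "ry": 0, "x": -0.45, "y": -1, "z": 0, "rz": 0, "fingers": -0.4}
    - {"rx": 0, "ry": 0, "x": -0.4, "y": -1, "z": 0, "rz": 0, "fingers": -0.4}
    - {"rx": 0, "ry": 0, "x": -0.4, "y": -1, "z": 0, "rz": 0, "fingers": -0.4}
    - {"rx": 0, "ry": 0, "x": -0.4, "y": -1, "z": 0, "rz": 0, "fingers": -0.4}

```text
clock: 27.78
ee_pos: [0.4306, -0.1148, 0.111]
eef_rot: [-0.043, 3.14, -0.001]
ft_force: [0.6, 0.4, 0.6]
grip_width: 0.0597
```

```bash
python3 look.py top l9t 150 120 200 150 4; python3 -c "
from h import *
st()"
```

```text
[ 0.223568   -1.61749638 -0.38971259] 0.059582353920657444
pos [ 0.4297 -0.1175  0.111 ] phi 1.596 w 0.0596 F [ 0.2 -1.6 -0.4] t 27.83
```

View pics/l9t.png

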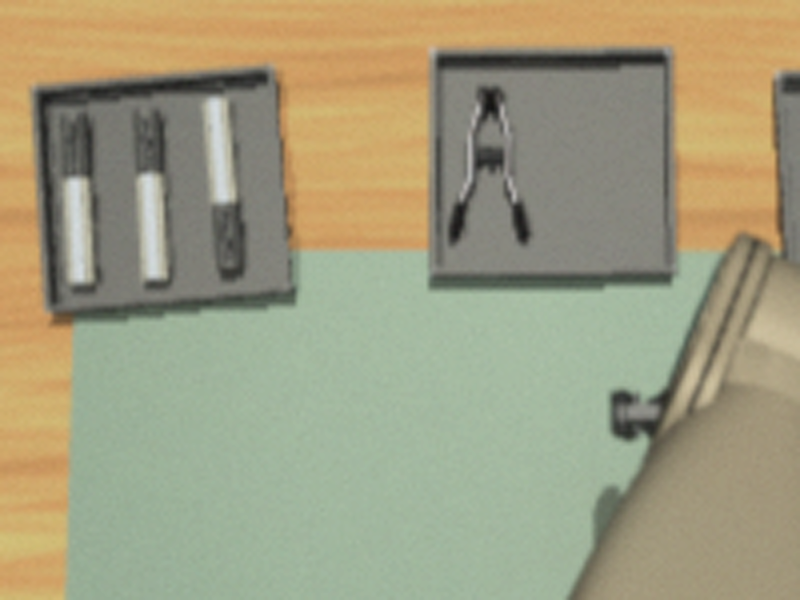

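>>> play_rows:
  steps:
    - {"rx": 0, "ry": 0, "x": -0.37, "y": -0.23, "z": 0, "rz": 0, "fingers": -0.4}
    - {"rx": 0, "ry": 0, "x": 0, "y": 0, "z": -1, "rz": 0, "fingers": -0.4}
    - {"rx": 0, "ry": 0, "x": 0, "y": 0, "z": -1, "rz": 0, "fingers": -0.4}
    - {"rx": 0, "ry": 0, "x": 0, "y": 0, "z": -1, "rz": 0, "fingers": -0.4}
    - {"rx": 0, "ry": 0, "x": 0, "y": 0, "z": -1, "rz": 0, "fingers": -0.4}
    - {"rx": 0, "ry": 0, "x": 0, "y": 0, "z": -0.8, "rz": 0, "fingers": -0.4}
    - {"rx": 0, "ry": 0, "x": 0, "y": 0, "z": -0.45, "rz": 0, "fingers": -0.4}
    - {"rx": 0, "ry": 0, "x": 0, "y": 0, "z": 0, "rz": 0, "fingers": -0.4}

```text
clock: 28.5
ee_pos: [0.4216, -0.1173, 0.0037]
eef_rot: [0.044, -3.138, -0.003]
ft_force: [-0.3, -0.3, 0.1]
grip_width: 0.0602
```

```bash
python3 look.py scene l10 170 130 120 100 6; python3 -c "
from h import *
st()"
```

```text
[-0.21927117 -0.16210941 -0.2684336 ] 0.05982862495493893
pos [ 0.4226 -0.1178  0.0047] phi 1.599 w 0.0598 F [-0.2 -0.2 -0.3] t 28.55
```

View pics/l10.png

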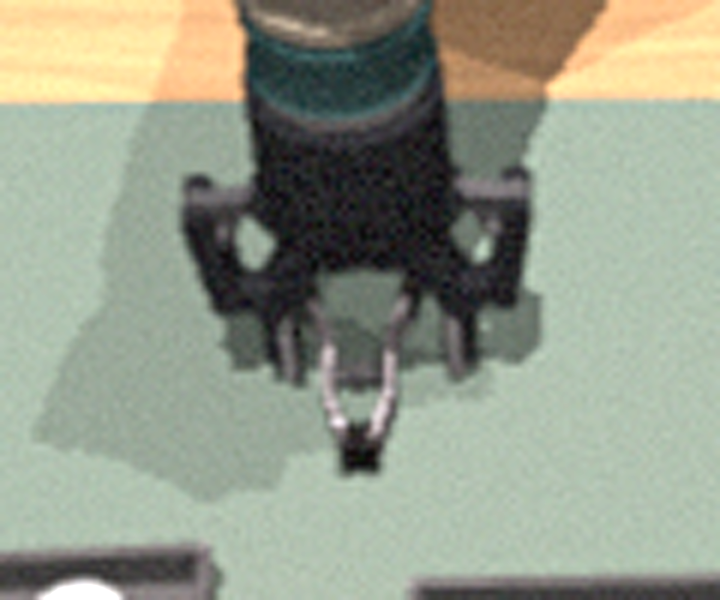

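>>> play_rows:
  steps:
    - {"rx": 0, "ry": 0, "x": 0, "y": -0.25, "z": 0.03, "rz": 0, "fingers": -0.4}
    - {"rx": 0, "ry": 0, "x": 0, "y": 0, "z": 0, "rz": 0, "fingers": 0}
    - {"rx": 0, "ry": 0, "x": 0, "y": 0, "z": 0, "rz": 0, "fingers": 0.2}
    - {"rx": 0, "ry": 0, "x": 0, "y": 0, "z": 0, "rz": 0, "fingers": 0.5}
    - {"rx": 0, "ry": 0, "x": 0, "y": 0, "z": 0, "rz": 0, "fingers": 1}
    - {"rx": 0, "ry": 0, "x": 0, "y": 0, "z": 0, "rz": 0, "fingers": 1}
    - {"rx": 0, "ry": 0, "x": 0, "y": 0, "z": 0, "rz": 0, "fingers": 1}
    - {"rx": 0, "ry": 0, "x": 0, "y": 0, "z": 0, "rz": 0, "fingers": 1}

```text
clock: 29.22
ee_pos: [0.4247, -0.1241, 0.0071]
eef_rot: [-0.043, 3.139, -0.002]
ft_force: [0.0, -0.3, 4.8]
grip_width: 0.0281
```

>>> play_rows:
  steps:
    - {"rx": 0, "ry": 0, "x": 0, "y": 0, "z": 0.5, "rz": 0, "fingers": 1}
    - {"rx": 0, "ry": 0, "x": 0, "y": 0, "z": 0.5, "rz": 0, "fingers": 1}
    - {"rx": 0, "ry": 0, "x": 0, "y": 0, "z": 1, "rz": 0, "fingers": 1}
    - {"rx": 0, "ry": 0, "x": 0, "y": 0, "z": 1, "rz": 0, "fingers": 1}
    - {"rx": 0, "ry": 0, "x": 0, "y": 0, "z": 1, "rz": 0, "fingers": 1}
    - {"rx": 0, "ry": 0, "x": 0, "y": 0, "z": 0.8, "rz": 0, "fingers": 1}
    - {"rx": 0, "ry": 0, "x": 0.5, "y": 0.4, "z": 0, "rz": 0, "fingers": 1}
    - {"rx": 0, "ry": 0, "x": 1, "y": 0.4, "z": 0, "rz": 0, "fingers": 1}

```text
clock: 29.88
ee_pos: [0.4529, -0.1075, 0.104]
eef_rot: [-0.04, 3.14, -0.001]
ft_force: [-1.1, 0.2, -0.8]
grip_width: 0.0283
```

>>> play_rows:
  steps:
    - {"rx": 0, "ry": 0, "x": 1, "y": 0.4, "z": 0, "rz": 0, "fingers": 1}
    - {"rx": 0, "ry": 0, "x": 1, "y": 0.4, "z": 0, "rz": 0, "fingers": 1}
    - {"rx": 0, "ry": 0, "x": 1, "y": 0.4, "z": 0, "rz": 0, "fingers": 1}
    - {"rx": 0, "ry": 0, "x": 1, "y": 0.4, "z": 0, "rz": 0, "fingers": 1}
    - {"rx": 0, "ry": 0, "x": 1, "y": 0.4, "z": 0, "rz": 0, "fingers": 1}
    - {"rx": 0, "ry": 0, "x": 1, "y": 0.4, "z": 0, "rz": 0, "fingers": 1}
    - {"rx": 0, "ry": 0, "x": 1, "y": 0.4, "z": 0, "rz": 0, "fingers": 1}
    - {"rx": 0, "ry": 0, "x": 1, "y": 0.2, "z": 0, "rz": 0, "fingers": 1}

```text
clock: 30.55
ee_pos: [0.6142, -0.0464, 0.1028]
eef_rot: [-0.044, 3.141, 0.001]
ft_force: [0.3, -0.1, -0.8]
grip_width: 0.0283
```

>>> play_rows:
  steps:
    - {"rx": 0, "ry": 0, "x": 0.3, "y": 0, "z": 0, "rz": 0, "fingers": 1}
    - {"rx": 0, "ry": 0, "x": 0, "y": 0, "z": 0, "rz": 0, "fingers": 1}
    - {"rx": 0, "ry": 0, "x": 0, "y": 0, "z": 0, "rz": 0, "fingers": 1}

```text
clock: 30.8
ee_pos: [0.6187, -0.0475, 0.1021]
eef_rot: [0.043, -3.14, 0.0]
ft_force: [-0.1, -0.2, -1.1]
grip_width: 0.028
```

```bash
python3 look.py scene l11 200 150 150 120 5; python3 -c "
from h import *
st()"
```

```text
[-0.22476143  0.40330849 -0.96860325] 0.028256302237254022
pos [ 0.6181 -0.0475  0.1018] phi 1.598 w 0.0283 F [-0.2  0.4 -1. ] t 30.85
```

View pics/l11.png

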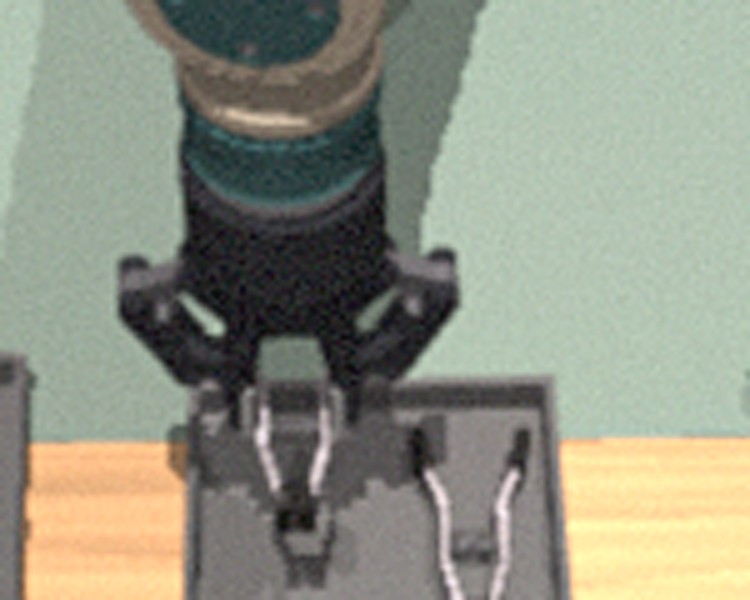

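>>> play_rows:
  steps:
    - {"rx": 0, "ry": 0, "x": 0.15, "y": 0, "z": -0.6, "rz": 0, "fingers": 1}
    - {"rx": 0, "ry": 0, "x": 0, "y": 0, "z": -1, "rz": 0, "fingers": 1}
    - {"rx": 0, "ry": 0, "x": 0, "y": 0, "z": -1, "rz": 0, "fingers": 1}
    - {"rx": 0, "ry": 0, "x": 0, "y": 0, "z": -1, "rz": 0, "fingers": 1}
    - {"rx": 0, "ry": 0, "x": 0, "y": 0, "z": -0.5, "rz": 0, "fingers": 1}
    - {"rx": 0, "ry": 0, "x": 0, "y": 0, "z": -0.3, "rz": 0, "fingers": 1}
    - {"rx": 0, "ry": 0, "x": 0, "y": 0, "z": -0.2, "rz": 0, "fingers": 1}
    - {"rx": 0, "ry": 0, "x": 0, "y": 0, "z": 0, "rz": 0, "fingers": 1}

```text
clock: 31.52
ee_pos: [0.6218, -0.0475, 0.0104]
eef_rot: [0.042, -3.14, -0.0]
ft_force: [0.1, 0.6, -0.4]
grip_width: 0.0284
```

>>> play_rows:
  steps:
    - {"rx": 0, "ry": 0, "x": 0, "y": 0, "z": 0, "rz": 0, "fingers": 0.2}
    - {"rx": 0, "ry": 0, "x": 0, "y": 0, "z": 0, "rz": 0, "fingers": 0}
    - {"rx": 0, "ry": 0, "x": 0, "y": 0, "z": 0, "rz": 0, "fingers": 0}
    - {"rx": 0, "ry": 0, "x": 0, "y": 0, "z": 0, "rz": 0, "fingers": 0}
    - {"rx": 0, "ry": 0, "x": 0, "y": 0, "z": 0, "rz": 0, "fingers": 0}

```text
clock: 31.93
ee_pos: [0.6227, -0.0475, 0.01]
eef_rot: [-0.043, 3.141, -0.0]
ft_force: [-0.4, 0.3, -0.7]
grip_width: 0.0428
```

>>> play_rows:
  steps:
    - {"rx": 0, "ry": 0, "x": 0, "y": 0, "z": 0.5, "rz": 0, "fingers": 0}
    - {"rx": 0, "ry": 0, "x": 0, "y": 0, "z": 1, "rz": 0, "fingers": 0}
    - {"rx": 0, "ry": 0, "x": 0, "y": 0, "z": 1, "rz": 0, "fingers": 0}
    - {"rx": 0, "ry": 0, "x": 0, "y": 0, "z": 1, "rz": 0, "fingers": 0}
    - {"rx": 0, "ry": 0, "x": 0, "y": 0, "z": 1, "rz": 0, "fingers": 0}
    - {"rx": 0, "ry": 0, "x": -1, "y": 0, "z": 1, "rz": 0, "fingers": 0}
    - {"rx": 0, "ry": 0, "x": -1, "y": 0, "z": 0, "rz": 0, "fingers": 0}
    - {"rx": 0, "ry": 0, "x": -1, "y": 0, "z": 0, "rz": 0, "fingers": 0}

```text
clock: 32.6
ee_pos: [0.5638, -0.0478, 0.1226]
eef_rot: [-0.043, 3.136, -0.002]
ft_force: [-1.0, -1.3, -0.0]
grip_width: 0.0426
```

>>> play_rows:
  steps:
    - {"rx": 0, "ry": 0, "x": -1, "y": 0, "z": 0, "rz": 0, "fingers": 0}
    - {"rx": 0, "ry": 0, "x": -1, "y": 0, "z": 0, "rz": 0, "fingers": 0}
    - {"rx": 0, "ry": 0, "x": -1, "y": 0, "z": 0, "rz": 0, "fingers": 0}
    - {"rx": 0, "ry": 0, "x": -1, "y": 0, "z": 0, "rz": 0, "fingers": 0}
    - {"rx": 0, "ry": 0, "x": -1, "y": 0, "z": 0, "rz": 0, "fingers": 0}
    - {"rx": 0, "ry": 0, "x": -1, "y": 0, "z": 0, "rz": 0, "fingers": 0}
    - {"rx": 0, "ry": 0, "x": 0, "y": 0, "z": 0, "rz": 0, "fingers": 0}
    - {"rx": 0, "ry": 0, "x": 0, "y": 0, "z": 0, "rz": 0, "fingers": 0}

```text
clock: 33.27
ee_pos: [0.4418, -0.0474, 0.1203]
eef_rot: [-0.042, 3.14, -0.0]
ft_force: [0.9, -0.5, -0.4]
grip_width: 0.0426
```

```bash
python3 look.py top l12t 80 110 390 180 2; python3 look.py scene l12 100 140 400 170 2; python3 -c "
from h import *
st()"
```

```text
[ 0.04862282  0.05556856 -0.28339829] 0.042447731510468927
[0.0625012  0.92382094 0.0500195 ] 0.042465582409457
pos [ 0.4437 -0.0477  0.1205] phi 1.598 w 0.0425 F [0.1 0.9 0.1] t 33.37
```

View pics/l12t.png

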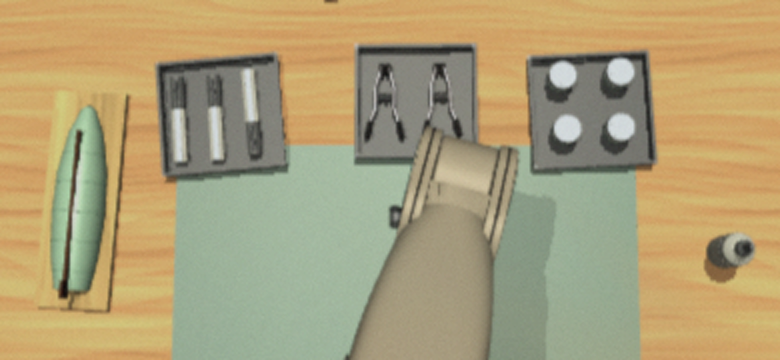

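View pics/l12.png

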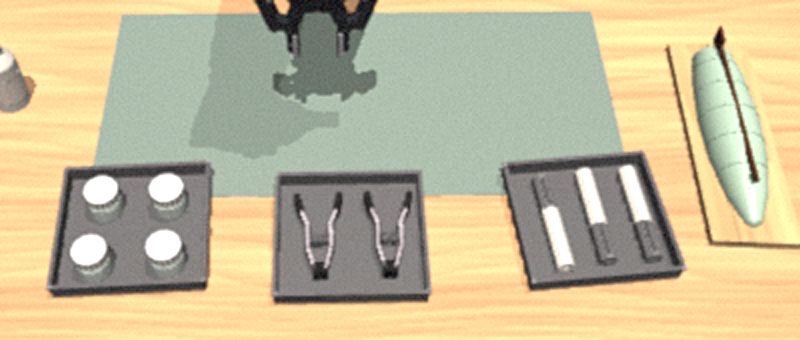

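Run:
```python
from h import *
c=manip.capture("top"); a=cv2.imread("pics/top0.png")
for n,(x0,y0,x1,y1) in dict(hull=(95,150,150,270),glue=(430,222,465,250)).items():
    d=np.abs(c["img"][y0:y1,x0:x1,::-1].astype(int)-a[y0:y1,x0:x1]).mean(); print(n,"mean diff",d.round(2))
def tf(n,px,z,t,yaw):
    p=ray(c,px,z)-t; q=np.array([[np.cos(yaw),np.sin(yaw)],[-np.sin(yaw),np.cos(yaw)]])@p; print(n,(q*1000).round(1))
f=lambda u,v:(80+u/2-.25,110+v/2-.25)
tf("jarA",f(567,129),.045,[.6048,-.2538],.045); tf("jarB",f(621,127),.045,[.6048,-.2538],.045)
tf("mk",f(251,113),.015,[.5968,.2566],.094); tf("mk",f(216,117),.015,[.5968,.2566],.094)
tf("clamp",f(442,101),.015,[.6163,-.0122],.013)
st(); manip.sign_off()
```

```text
hull mean diff 2.05
glue mean diff 2.01
jarA [-30.7  37.9]
jarB [-31.2 -35.6]
mk [ -0.8 -40.3]
mk [-1.9  8.4]
clamp [  0.2 -36.7]
pos [ 0.4439 -0.0477  0.1205] phi 1.598 w 0.0428 F [ 0.3  0.8 -0.1] t 33.42
the job is handed in; nothing more can be done
```

All five things are in their trays and I handed the job in at 33.4 s. The sign-off gives no verdict, so what follows is from my own last checks.

| Object | Tray-frame x, y (mm) | State in the last images |
|---|---|---|
| Jars | (-31, +38) and (-31, -36) | standing upright |
| Markers | (-1, -40) and (-2, +8) | flat, separate, roughly parallel to the one already there |
| Clamp | (0, -37) | flat, next to the one already there |

All of these are well inside the allowed ranges. In the two fixed-camera views, the hull and glue bottle differ from the first picture only by small pixel differences (mean about 2 of 255), with no visible shift. The arm ended clear of everything at 0.12 m height with near-zero force, and the wrist force never read above about 7 N.

- **Grip width:** it read about 2 mm under each object's nominal size. Every grasp held.
- **Clamp grasp:** it was about 5 mm off centre on the first approach. I corrected it before closing the fingers.
- **First move call:** it was refused because I left out some of the required row keys. Nothing moved.

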